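# Load the indexing fixture and hold its index pin out

## Robot

A 6-joint arm with a two-finger parallel gripper is mounted at the origin on the work surface. World frame = base frame: x ahead of the robot, y to its left, z up, the work surface at z = 0. Lengths are in m, angles in rad, forces in N, time in s.
With the tool pointing down it reaches from about 0.3 to 0.775 m from the base axis. Payload 14.6 kg.
Tool frame: the origin (TCP) lies at the very end of the fingers, on their centre line; the grasp point (between the pads) lies 19 mm behind it; y points along the fingers, z is the direction in which the jaws open and shut, and the axes are right-handed (so a half turn about y gives the same grasp; the last joint's range is limited). The gripper opens to 94 mm and grips with 3 to 60 N. Pads are 16 mm wide; open, the fingers measure 119 mm over their backs; the gripper's body (75 mm by 177 mm) begins 78 mm behind the grasp point.
Start: joints at [-1.262, 0.3, 1.521, -0, 1.321, -0.067], TCP at [0.202, -0.512, 0.205] pointing down, gripper open.
Joint ranges: [-3.03, 3.03], [-0.79, 2.21], [0.23, 2.52], [-1.04, 4.18], [0, 3.07], [-2.55, 2.55]. Speed limits (rad/s): [2.22, 2.22, 2.57, 3.14, 3.14, 3.14].

## Interface

Orientations are given as [roll, pitch, yaw] about the fixed x, y, z axes, in that order (R = Rz(yaw) Ry(pitch) Rx(roll)).
In Python, from station import get_obs, camera, hand_in, masks_of gives the robot as it stands.
- The arm moves only by the shell command python3 -m jog 'ROWS' [FORCE]. ROWS is text: rows parted by semicolons, each of 7 numbers parted by spaces: the shift along the world's x, y, z in mm, then the turn, a rotation vector about the world's x, y, z in degrees, then the closure, from 0 (fully open) to 1 (shut). A call has 1 to 10 rows; each row is the pose to reach, as a shift and turn from the pose measured when the call began; what a row does not reach only later rows make up. A row lasts 1/12 s, in which the tool goes at most 41.7 mm and 7.16 degrees, less where a joint would pass 70% of its speed; a pose out of reach is approached as far as the arm can. A call with a gripper value outside its range is refused whole. The fingers move at their own pace and stop on an object; FORCE is the grip in N (left out, the last holds). Time passes only in rows, so rows that repeat a pose let the fingers close. It gives the time, the measured TCP pose, the force and the opening at its end, in the units of the state.
- get_obs(): the state, without advancing time (a new reading comes with each control period).
- camera(name): name is "side" or "top" or "wrist"; returns a dict with "img" (400x640x3 uint8, red, green, blue), "range_z" (400x640 float32, m along the optical axis (not along the pixel's ray), 0 where there is no reading), "fx", "fy", "cx", "cy" (pixels), "rvec" (rotation vector, rad) and "tvec" (3), from world to camera coordinates, as OpenCV has them. Camera axes: x right, y down, z forward; pixel columns grow to the right and rows downward; lengths in m; the calibration is good to about 2 mm. A picture is of the moment at which its call begins.
- hand_in(): hands the job in, once; it reports no verdict.
Trained networks look in the newest picture that a camera, given by its name, has taken for a name from the list of things; names that differ only in an ending like _2 or _b are one class to them, and where a whole thing is asked for, a point or a joint stands for the part that bears it (a point fixed in the world has none). Each returns a list of dicts, best first, with "conf" (0 to 1); they miss things now and then, are a little off and sometimes report something else, mostly with a low value. They report only what shows in the picture. A call takes as long as a camera call. They do not tell look-alikes from the thing itself.
- masks_of(thing, camera): "mask" (400x640 bool, what is visible of it) and "extent" ([left, top, right, bottom] in pixels, round what is visible of it).
The state is a dict: "time_s": time; "qpos": joint angles; "joint_vel": joint speeds; "tau": joint torques, N m; "ee_pos": TCP position; "eef_rot": TCP orientation; "force": force on the tool from outside, world axes, zero at the start; "moment": the same for the moment, N m; "grip_width": finger opening in m.
Only numpy, scipy, OpenCV 4.12 (cv2) and the standard library are available. Lean on these libraries where they do the work, as an engineer would, in place of code of your own. Each camera call takes 0.05 s, during which the arm holds its last target.

## Task

Take the hollow aluminium cup lying in the V-block, turn it mouth down, lower it over the upright peg of the indexing fixture until its rim rests on the round plate, and let go of it. Then, with the gripper's fingers, take the fixture's black index-pin knob, pull it straight up as far as it goes against its spring, and finish while still holding it up, so that the plate is free to be indexed. Leave the pin seated until the cup is on, do not drop the cup from above, and do not disturb the other things on the bench.

Things in the scene. Friction and masses are not known exactly. Their poses are not given: they have to be found in the camera images.
- cup_center (a point): centre of the cup: a plain aluminium tube closed at one end, outside diameter 48 mm, length 76 mm, wall 4 mm, closed end 6 mm thick, so the hollow is 40 mm wide and 70 mm deep; about 0.16 kg. This point lies on its axis, half-way along. Its x axis points along the cup's axis towards the open mouth. At the start the cup lies level in the V-block, its axis 52 mm above the bench, mouth pointing roughly to the robot's left (+y). It is loose.
- cup_mouth (a point): centre of the cup's open mouth, on the rim plane, 38 mm along the cup's x axis from its centre; same axes
- vblock: the fixed steel V-block that the cup lies in: 62 mm long (its x, along the cup), at most 42 mm wide so narrower than the cup, V edges 36 mm above the bench; origin at its underside's centre
- peg_base (a point): foot of the upright steel peg, on the peg's axis at the top face of the fixture's round plate, 36 mm above the bench; z up, x points to the index pin. Peg: diameter 28 mm, 55 mm tall, its top 8 mm tapered. Plate: radius 91 mm, centred on the peg; base radius 94 mm. The fixture is fixed. With the cup fully home its rim rests on this face.
- plunger_knob (a point): centre of the index pin's knob: a black upright cylinder, diameter 28 mm, height 18 mm, standing 80 mm from the peg's axis along the fixture's x, its centre 83 mm above the bench when the pin is seated; it moves straight up with the pin. Below it are a 12 mm stem (14 mm of it free under the knob) and a 20 mm barrel whose top is 60 mm above the bench, on a bracket 36 mm wide (across the fixture's y) that reaches outwards from the plate. Same axes as peg_base.
- plunger (a joint): lift of the index pin in m: 0 = seated in its hole in the plate, 0.016 = fully out, at its stop. A spring pulls it down with 6 N at 0, rising to 12.4 N at 0.016; it falls back when let go.
- nut: hexagon nut, 28 mm across, 14 mm high, lying flat; origin at its underside's centre; a bystander, to be left alone
- parallel: ground steel bar 90 x 14 x 20 mm (length along its x); origin at its underside's centre; a bystander, to be left alone
- slug: solid aluminium cylinder, 48 mm diameter, 45 mm high, standing upright (no hollow: not the cup); origin at its underside's centre; a bystander, to be left alone
- oil: plastic oil bottle, 52 mm diameter, 110 mm high, upright; origin at its underside's centre; a bystander, to be left alone
- wrench: wrench lying flat along its x; a bystander, to be left alone
- hammer: hammer lying flat along its x; a bystander, to be left alone
- brush: brush lying flat along its x; a bystander, to be left alone
There are look-alikes about, which are no part of the job. What is shaped like the part that bears peg_base but orange is not meant. Leave any brown look-alike of the part that bears cup_center alone.

How it is judged:
On the way, in this order (a step that is already met when the one before it is completed fails the run):
1. the cup stands mouth down over the peg, rim on the plate, let go, with the index pin still seated (horizontal distance between cup_mouth and peg_base below 0.01 m and z of cup_mouth in the frame of peg_base below 0.005 m and angle between cup_center's own x axis and vertical above 3.04 rad and contact force between the fingers and cup below 0.1 N and value of joint plunger below 0.004 m), for 0.3 s.
2. the fingers hold the index pin pulled up clear of its hole (value of joint plunger above 0.013 m and contact force between the fingers and plunger above 3 N), for 0.3 s.
At the end, for the whole second after the job is handed in: The cup stands mouth down on the peg (axes within 10 mm, rim within 5 mm of the plate, within 0.1 rad of upright) and is not touched by the fingers, while the fingers hold the index pin at least 13 mm of its 16 mm up (contact over 3 N), and the cup does not prop it (all of step 2 and horizontal distance between cup_mouth and peg_base below 0.01 m and z of cup_mouth in the frame of peg_base below 0.005 m and angle between cup_center's own x axis and vertical above 3.04 rad and contact force between the fingers and cup below 0.1 N and contact force between cup and plunger below 0.2 N); the arm keeps its last pose, push and grip.
It fails at once if the index pin is pulled more than 6 mm while the cup is not yet on the peg (value of joint plunger above 0.006 m and horizontal distance between cup_center and peg_base above 0.03 m).
It fails at once if the cup is let go over the peg with its mouth more than 25 mm above the plate (horizontal distance between cup_center and peg_base below 0.03 m and z of cup_mouth in the frame of peg_base above 0.025 m and contact force between the fingers and cup below 0.05 N).
It fails at once if another thing on the bench is moved by more than 30 mm (distance of any of nut, parallel, slug, oil, wrench, hammer, brush from where it was at the start of the episode above 0.03 m).
It also fails if it takes over 58 s, if anything falls off the work surface, if the arm or the gripper's body presses on something with over 40 N, if the wrist force passes 120 N, or if a joint passes its speed limit or range.

## Working session

There is one attempt and no reset: what is moved stays moved. The work goes in short steps, Python scripts to look and compute and a shell command to move; the robot and the scene stay as the last step left them, time stands still between calls to the robot, and variables do not carry over. Pictures are saved under pics/ and viewed, and the job is handed in when it is done.

```bash
ls; mkdir -p pics
cat > h.py <<'E'
import numpy as np, cv2
from station import get_obs, camera, masks_of
def snap(n,fn=None):
    c=camera(n)
    if fn: cv2.imwrite('pics/'+fn,c['img'][:,:,::-1])
    return c
def world(c,mask=None):
    R,_=cv2.Rodrigues(np.array(c['rvec'],float)); t=np.array(c['tvec'],float).reshape(3)
    z=c['range_z']; v,u=np.mgrid[0:400,0:640]
    P=np.stack([(u-c['cx'])/c['fx']*z,(v-c['cy'])/c['fy']*z,z],-1)
    W=(P-t)@R
    W[z==0]=np.nan
    return W
def proj(c,p):
    return cv2.projectPoints(np.array(p,float).reshape(-1,1,3),np.array(c['rvec'],float),np.array(c['tvec'],float),np.array([[c['fx'],0,c['cx']],[0,c['fy'],c['cy']],[0,0,1.]]),None)[0].reshape(-1,2)
E
python3 - <<'E'
from h import *
o=get_obs(); print(o)
for n in ['top','side','wrist']:
    c=snap(n,n+'0.png'); R,_=cv2.Rodrigues(np.array(c['rvec'],float)); print(n,-R.T@np.array(c['tvec']).reshape(3),R[2])
    W=world(c)
    for t in ['cup_center','vblock','peg_base','plunger_knob','plunger','nut','parallel','slug','oil','wrench','hammer','brush']:
        for m in masks_of(t,n):
            w=W[m['mask']]; w=w[~np.isnan(w[:,0])]
            print(n,t,round(m['conf'],2),np.round(m['extent']),np.round(np.median(w,0),3) if len(w) else None, np.round(np.percentile(w,98,axis=0),3) if len(w) else None)
E
```

```text
pics
{'time_s': 0.0, 'qpos': array([-1.26160095e+00,  3.00492069e-01,  1.52156514e+00, -6.37719031e-06,
        1.32069496e+00, -6.66224247e-02]), 'joint_vel': array([-0.00070491,  0.00049295, -0.00147814, -0.00022692, -0.00077425,
       -0.00023465]), 'tau': array([-4.24727159e-04, -5.31798720e+01, -3.52741921e+01,  7.07237399e-02,
        2.42736196e-02, -1.09126056e-04]), 'ee_pos': array([ 0.20177466, -0.51137651,  0.20488157]), 'eef_rot': array([-1.57195368e+00,  7.10292533e-05, -2.76577331e+00]), 'force': array([0.00327481, 0.26916841, 0.35788256]), 'moment': array([ 0.01795857, -0.0169842 , -0.03637979]), 'grip_width': 0.09402560308306623}
top [0.41496752 0.08878374 1.78842329] [ 0.04499305  0.01495235 -0.99887539]
top cup_center 0.62 [374. 210. 394. 229.] [ 0.39  -0.121  0.043] [ 0.424 -0.084  0.054]
top cup_center 0.53 [381. 182. 407. 197.] [ 0.511 -0.158  0.072] [ 0.536 -0.121  0.083]
top vblock 0.21 [385. 116. 448. 140.] [ 0.757 -0.277  0.023] [ 0.79  -0.134  0.033]
top peg_base 0.73 [269. 220. 318. 277.] [0.262 0.211 0.037] [0.361 0.299 0.09 ]
top peg_base 0.67 [163. 196.
[... 2025 characters left out ...]
210. 354. 215.] [0.476 0.014 0.015] [0.485 0.026 0.021]
side parallel 0.72 [304. 194. 329. 203.] [ 0.613 -0.001  0.017] [0.653 0.008 0.025]
side slug 0.53 [278. 271. 317. 327.] [0.37  0.426 0.02 ] [0.448 0.486 0.025]
side slug 0.51 [272. 182. 284. 195.] [0.75  0.035 0.035] [0.78  0.048 0.051]
side oil 0.72 [208. 218. 232. 257.] [0.665 0.407 0.06 ] [0.69  0.421 0.112]
side hammer 0.83 [300. 147. 346. 182.] [ 0.754 -0.27   0.023] [ 0.797 -0.12   0.032]
side brush 0.85 [281. 272. 317. 328.] [0.368 0.427 0.02 ] [0.442 0.486 0.025]
wrist [ 0.27142202 -0.48496457  0.38387552] [-0.24114182 -0.09499204 -0.96582977]
wrist wrench 0.91 [266.   1. 309. 145.] [ 0.323 -0.419  0.006] [ 0.39  -0.389  0.008]
```

Run:
```python
import cv2
a=cv2.imread('pics/top0.png')[100:290,150:480]; cv2.imwrite('pics/top0c.png',cv2.resize(a,None,fx=2.4,fy=2.4,interpolation=cv2.INTER_CUBIC))
a=cv2.imread('pics/side0.png')[140:390,190:480]; cv2.imwrite('pics/side0c.png',cv2.resize(a,None,fx=2.3,fy=2.3,interpolation=cv2.INTER_CUBIC))
```

```text
(no output)
```

View pics/top0c.png

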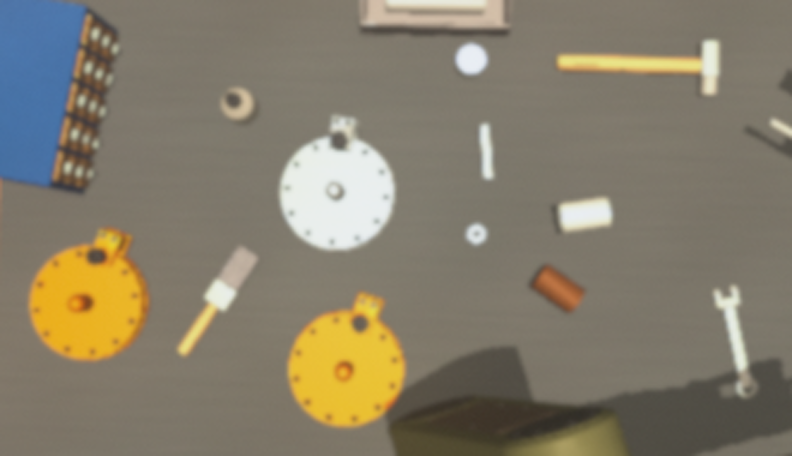

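View pics/side0c.png

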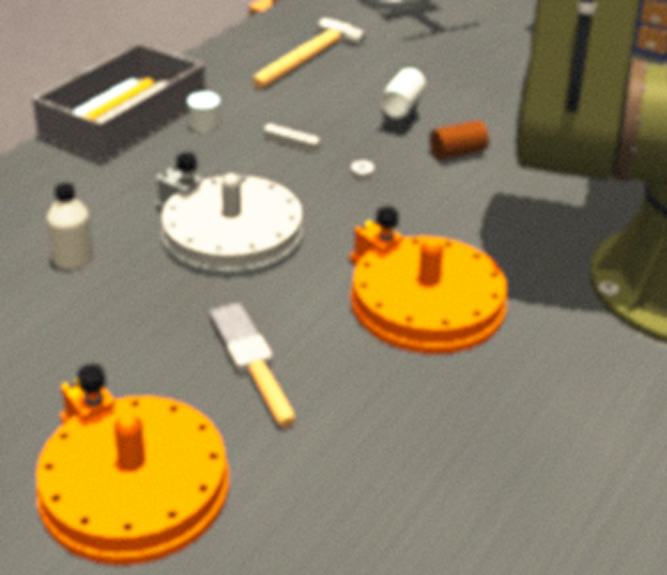

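Run:
```python
from h import *
for n in ['top','side']:
    c=snap(n); W=world(c)
    for m in masks_of('cup_center',n):
        w=W[m['mask']]; w=w[~np.isnan(w[:,0])]
        rgb=c['img'][m['mask']].mean(0)
        w=w[(w[:,2]>.045)] if n=='top' else w
        ctr=w.mean(0); u,s,vt=np.linalg.svd(w[:,:2]-ctr[:2]); d=vt[0]; t=(w[:,:2]-ctr[:2])@d
        print(n,rgb,ctr,d,np.degrees(np.arctan2(d[1],d[0])),t.min(),t.max(),len(w))
    u0=(0.54,0.234)
    k=(np.hypot(W[...,0]-.54,W[...,1]-.234)<.03)&(W[...,2]>.08)
    print('peg',W[k].mean(0),W[k][:,2].max(),k.sum())
    k=(np.hypot(W[...,0]-.62,W[...,1]-.233)<.025)&(W[...,2]>.085)
    print('knob',W[k].mean(0),k.sum())
    k=(np.hypot(W[...,0]-.54,W[...,1]-.234)<.1)&(abs(W[...,2]-.036)<.006)
    (x,y),r=cv2.minEnclosingCircle(W[k][:,:2].astype(np.float32)); print('plate',x,y,r,W[k].mean(0))
```

```text
top [217.05555556 217.18650794 204.36507937] [ 0.50906787 -0.15730381  0.07127788] [-0.16316368  0.98659901] 99.3905757062919 -0.037849813064334714 0.03635285043265994 238
top [148.24313725  95.23529412  61.22745098] [ 0.39113571 -0.12049343  0.04892027] [-0.50784387 -0.86144913] -120.52031755880951 -0.037210097976299955 0.036665438337844476 81
peg [0.53805008 0.23843622 0.08873158] 0.10000110343633999 40
knob [0.61868117 0.23311295 0.092094  ] 43
plate 0.5394964218139648 0.23837734758853912 0.0908849686384201 [0.53683871 0.23860139 0.03618316]
side [128.84548105  68.85422741  29.95918367] [ 0.38720769 -0.11224938  0.03473715] [-0.68769077 -0.72600372] -133.44759040253638 -0.03666902872749912 0.04723668376386048 343
side [221.16143498 219.2735426  204.57399103] [ 0.50757316 -0.15391612  0.05955032] [-0.1254585   0.99209887] 97.20723455940673 -0.04583368879067293 0.036412004492373716 222
peg [0.53655701 0.24121906 0.08801717] 0.09652255039206373 55
knob [0.61709123 0.23361992 0.092708  ] 53
plate 0.5431562066078186 0.2392391711473465 0.09625121206045151 [0.5306753  0.24762227 0.0380184 ]
```

```bash
python3 -m jog '40 60 60 0 0 7 0;80 100 80 0 0 14 0;120 140 80 0 0 21 0;160 180 80 0 0 28 0;200 220 80 0 0 35 0;240 260 80 0 0 42 0;270 290 80 0 0 49 0;290 310 80 0 0 56 0;290 340 80 0 0 63 0;290 340 80 0 0 68 0'
```

```text
time_s: 2.98
ee_pos: [0.4645, -0.2096, 0.284]
eef_rot: [-1.571, -0.0, -1.572]
force: [1.2, -1.3, 0.5]
grip_width: 0.094
```

Run:
```python
from h import *
print(get_obs()['ee_pos'],get_obs()['qpos'])
c=snap('wrist','w1.png'); W=world(c)
for t in ['cup_center','vblock']:
  for m in masks_of(t,'wrist'):
    w=W[m['mask']]; w=w[~np.isnan(w[:,0])]
    print(t,m['conf'],m['extent'],np.median(w,0))
    if t=='cup_center':
        w=w[w[:,2]>.058]; ctr=w.mean(0); u,s,vt=np.linalg.svd(w[:,:2]-ctr[:2],full_matrices=False); d=vt[0]; t_=(w[:,:2]-ctr[:2])@d; e=(w[:,:2]-ctr[:2])@vt[1]
        lo,hi=np.percentile(t_,[.5,99.5]); l2,h2=np.percentile(e,[.5,99.5])
        print(ctr,np.degrees(np.arctan2(d[1],d[0])),lo,hi,l2,h2,'mid',ctr[:2]+d*(lo+hi)/2+vt[1]*(l2+h2)/2,w[:,2].max(), len(w))
        top=w[w[:,2]>w[:,2].max()-.004]; print('ridge',top.mean(0))
```

```text
[ 0.46445713 -0.20957773  0.28398668] [-4.95765118e-01  1.58637765e-01  1.51234147e+00 -4.20878914e-06
  1.47039856e+00 -4.94104304e-01]
cup_center 0.91 [332.7, 115.3, 369.7, 175.1] [ 0.5064665  -0.16161666  0.07189557]
[ 0.50752503 -0.1619823   0.07065768] -79.8226863197519 -0.036081375464503296 0.03837986193853446 -0.0210441137642521 0.023542275577862558 mid [ 0.50895752 -0.16289275] 0.07662148477641915 1703
ridge [ 0.50889088 -0.16127647  0.07415275]
cup_center 0.73 [245.2, 87.5, 297.4, 147.3] [ 0.39331627 -0.12631317  0.04360381]<stdin>:9: RuntimeWarning: Mean of empty slice.
  ret = um.true_divide(
Traceback (most recent call last):
IndexError: index 0 is out of bounds for axis 0 with size 0
```

View pics/w1.png

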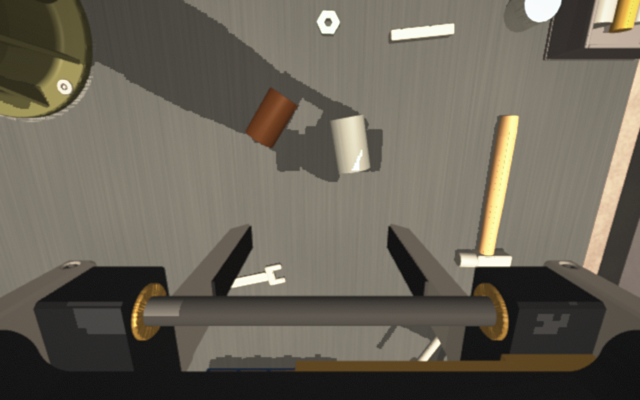

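Run:
```python
from h import *
from scipy.spatial.transform import Rotation as R
a=np.radians(9.5)
r=R.from_rotvec(np.radians(45)*np.array([np.cos(a),np.sin(a),0]))*R.from_rotvec([0,0,a])
print(np.degrees(r.as_rotvec()))
p=get_obs()['ee_pos']; t=np.array([-.165*.707,.986*.707,-.707]); T=np.array([.5091,-.1596,.0386])
for b in (.12,0): print((T-b*t-p)*1000)
```

```text
[44.89469427  3.73046142  9.00613055]
[  57.22666427  -35.96148806 -160.53765715]
[  43.22806427   47.69075194 -245.37765715]
```

```bash
python3 -m jog '20 -10 -20 7 0.6 1.4 0;30 -20 -50 14 1.2 2.8 0;40 -30 -80 20 1.7 4 0;50 -36 -110 26 2.2 5.2 0;57 -36 -140 32 2.7 6.4 0;57 -36 -160 38 3.2 7.6 0;57 -36 -160 44.9 3.7 9 0;57 -36 -160 44.9 3.7 9 0;57 -36 -160 44.9 3.7 9 0;57 -36 -160 44.9 3.7 9 0'
python3 - <<'E'
from h import *
o=get_obs(); print(o['qpos'])
p=o['ee_pos']; T=np.array([.5091,-.1596,.0386]); print((T-p)*1000)
c=snap('wrist','w2.png'); W=world(c)
for m in masks_of('cup_center','wrist'):
    w=W[m['mask']]; w=w[~np.isnan(w[:,0])]; print(m['conf'],m['extent'],np.median(w,0),np.percentile(w,[1,99],axis=0))
q=[[.5091,-.1596,.0386],[.509-.0063,-.159+.0375,.052],[.509+.0063,-.159-.0375,.052]]
print(proj(c,q))
E
```

```text
time_s: 3.92
ee_pos: [0.5231, -0.2437, 0.1249]
eef_rot: [-1.568, 0.782, -1.404]
force: [-0.4, 0.1, -0.0]
grip_width: 0.0939
[-0.71427096  0.78796769  1.16137704  0.48274791  1.81393506 -0.9149981 ]
[-14.01961863  84.11066908 -86.28932207]
0.97 [298.0, 145.8, 346.2, 231.4] [ 0.51055662 -0.17619385  0.07039618] [[ 0.48317827 -0.20366827 -0.00086104]
 [ 0.53552769 -0.09488743  0.07552204]]
0.62 [193.1, 131.1, 265.2, 195.3] [ 0.39780412 -0.13593029  0.04096008] [[ 0.35537908 -0.16851336  0.00321139]
 [ 0.42799927 -0.09595535  0.04738409]]
[[319.7684275  193.11855568]
 [319.75329429 158.1874482 ]
 [319.90800973 218.12424647]]
```

View pics/w2.png

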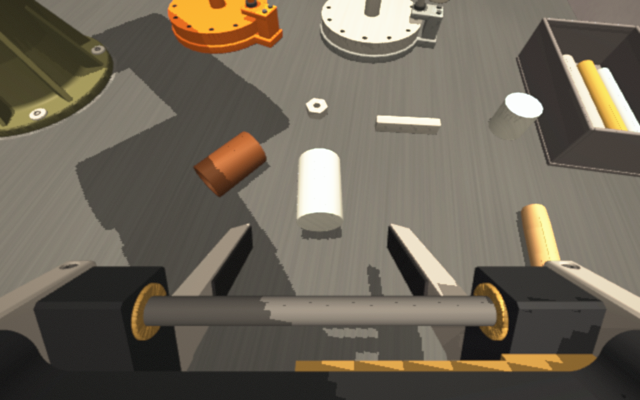

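```bash
python3 -m jog '-2 14 -14 0 0 0 0;-4 28 -29 0 0 0 0;-7 42 -43 0 0 0 0;-9 56 -57 0 0 0 0;-12 70 -72 0 0 0 0;-13 79 -81 0 0 0 0;-14 84 -86 0 0 0 0;-14 84 -86 0 0 0 0' 40
python3 -m jog '0 0 0 0 0 0 0.4;0 0 0 0 0 0 0.5;0 0 0 0 0 0 0.6;0 0 0 0 0 0 0.7;0 0 0 0 0 0 0.7;0 0 0 0 0 0 0.7' 40
python3 - <<'E'
from h import *
c=snap('wrist','w3.png')
E
```

```text
time_s: 4.68
ee_pos: [0.5093, -0.1584, 0.0401]
eef_rot: [-1.566, 0.781, -1.4]
force: [0.4, 0.4, 0.3]
grip_width: 0.0938
time_s: 5.18
ee_pos: [0.5094, -0.1586, 0.0402]
eef_rot: [-1.566, 0.78, -1.4]
force: [-1.0, -0.8, 0.3]
grip_width: 0.0572
```

View pics/w3.png

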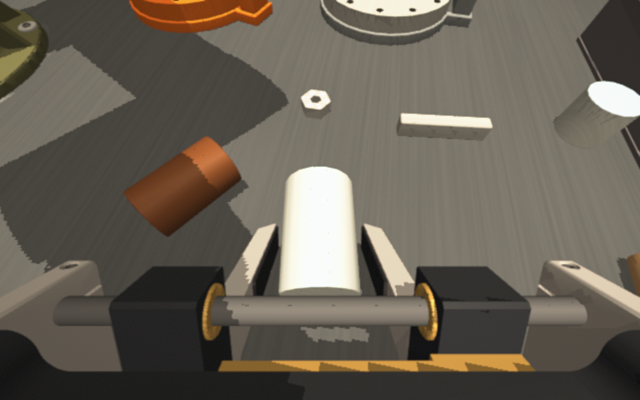

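```bash
python3 -m jog '0 0 0 0 0 0 0.8;0 0 0 0 0 0 0.8;0 0 0 0 0 0 0.8;0 0 0 0 0 0 0.8' 40
python3 -m jog '0 0 10 0 0 0 0.8;0 0 30 0 0 0 0.8;0 0 60 0 0 0 0.8;0 0 90 0 0 0 0.8;0 0 120 0 0 0 0.8;0 0 120 0 0 0 0.8' 40
python3 - <<'E'
from h import *
c=snap('wrist','w4.png')
E
```

```text
time_s: 5.57
ee_pos: [0.5091, -0.1586, 0.0401]
eef_rot: [-1.566, 0.781, -1.401]
force: [-4.4, -0.9, 2.2]
grip_width: 0.0478
time_s: 6.07
ee_pos: [0.5108, -0.1595, 0.1661]
eef_rot: [-1.557, 0.775, -1.394]
force: [0.8, -0.1, -1.6]
grip_width: 0.048
```

View pics/w4.png

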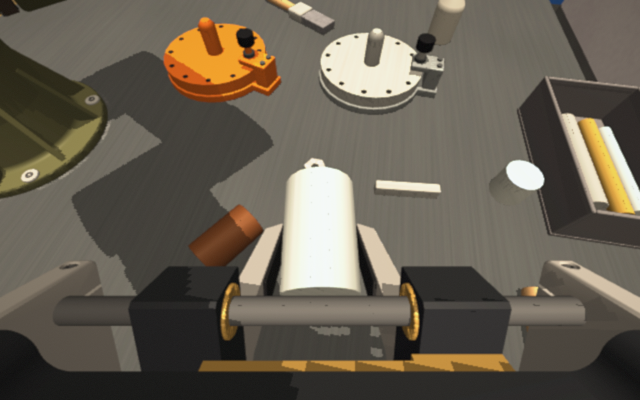

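```bash
cat > goal.py <<'E'
from h import *
from scipy.spatial.transform import Rotation as R
Rg=R.from_euler('xyz',[-1.566,.781,-1.401]).as_matrix()
z=Rg[:,2]; m=np.cross([0,0,1],z); m/=np.linalg.norm(m); m*=np.sign(m[1])
m_t=Rg.T@m
# grasp->cup center offset in tool frame; cup at (.509,-.159,.052)
gp_t=np.array([0,-.019,0])
tcp=np.array([.5091,-.1586,.0401])
c_t=Rg.T@(np.array([.509,-.159,.052])-tcp)
def goal(dang,peg,mouthz):
    d=np.array([np.cos(dang),np.sin(dang),0])
    y_t=np.array([0,1.,0]); n=y_t-(y_t@m_t)*m_t; n/=np.linalg.norm(n)
    A=np.stack([m_t,n,np.cross(m_t,n)],1); B=np.stack([[0,0,-1.],d,np.cross([0,0,-1.],d)],1)
    Rf=B@A.T
    cc=np.array([peg[0],peg[1],mouthz+.038]); return Rf,cc-Rf@c_t
E
python3 - <<'E'
from goal import *
print('m',m,'m_t',m_t,'c_t',c_t)
c=snap('wrist'); W=world(c)
for cx,cy in [(.539,.239)]:
    r=np.hypot(W[...,0]-cx,W[...,1]-cy)
    k=(r<.105)&(abs(W[...,2]-.036)<.005)
    h=cv2.convexHull(W[k][:,:2].astype(np.float32)); (x,y),rr=cv2.minEnclosingCircle(h); print('plate',x,y,rr,W[k].mean(0),k.sum())
    k=(r<.03)&(W[...,2]>.05); print('peg',np.median(W[k],0),np.percentile(W[k],[2,98],axis=0))
    k=(np.hypot(W[...,0]-.618,W[...,1]-.234)<.03)&(W[...,2]>.075); print('knob',np.median(W[k],0),np.percentile(W[k],[2,98],axis=0),k.sum())
o=get_obs(); R0=R.from_euler('xyz',o['eef_rot'])
for da in (0,10,20,30,45):
    Rf,p=goal(np.radians(da),(.539,.239),.036+.09)
    rv=np.degrees((R.from_matrix(Rf)*R0.inv()).as_rotvec()); print(da,rv.round(1),np.linalg.norm(rv).round(),((p-o['ee_pos'])*1000).round(),p,Rf[:,1])
print(o['qpos'])
E
```

```text
m [-0.16565263  0.98618416  0.        ] m_t [-7.10205855e-01  7.03994065e-01  1.81323312e-18] c_t [-0.00810948 -0.00871784 -0.00012434]
plate 0.5454826354980469 0.23363804817199707 0.09725204110145569 [0.53702032 0.21909281 0.03548297] 4690
peg [0.53826175 0.22399606 0.07502552] [[0.52555418 0.21959837 0.05090862]
 [0.55152516 0.23756658 0.09070829]]
knob [0.6165406 0.2192291 0.0891784] [[0.6048984  0.21385446 0.0755647 ]
 [0.6300418  0.23755435 0.09226932]] 314
0 [-62.3 -73.3  62. ] 114.0 [ 41. 398.   3.] [0.55090049 0.23912434 0.16362209] [ 0.71020585  0.         -0.70399407]
10 [-56.6 -79.8  69.5] 120.0 [ 41. 400.   3.] [0.55069811 0.24118895 0.16362209] [ 0.69941623  0.12332595 -0.70399407]
20 [-50.5 -86.2  76.8] 126.0 [ 41. 402.   3.] [0.55014028 0.24318705 0.16362209] [ 0.6673752   0.24290471 -0.70399407]
30 [-43.7 -92.3  83.9] 132.0 [ 40. 404.   3.] [0.54924396 0.24505793 0.16362209] [ 0.61505631  0.35510293 -0.70399407]
45 [ -32.5 -100.9   94.3] 142.0 [ 38. 406.   3.] [0.547327   0.24750284 0.16362209] [ 0.50219138  0.50219138 -0.70399407]
[-0.62727321  0.61646996  1.35856672  0.52687607  1.75021917 -0.85940222]
```

```bash
python3 -m jog '0 10 30 -3.1 -4.4 3.8 0.8;0 25 60 -6.2 -8.8 7.6 0.8;0 40 90 -9.3 -13.2 11.4 0.8;0 60 110 -12.4 -17.6 15.2 0.8;0 80 130 -15.5 -22 19 0.8;0 100 140 -18.6 -26.4 22.8 0.8;0 120 140 -21.7 -30.8 26.6 0.8;0 140 140 -24.8 -35.2 30.4 0.8;0 160 140 -27.9 -39.6 34.2 0.8;0 160 140 -31 -43.7 38.1 0.8'
python3 - <<'E'
from goal import *
o=get_obs(); R0=R.from_euler('xyz',o['eef_rot']); print(o['qpos'])
Rf,p=goal(np.radians(10),(.539,.237),.036+.16)
rv=np.degrees((R.from_matrix(Rf)*R0.inv()).as_rotvec()); print(rv.round(1),((p-o['ee_pos'])*1000).round())
c=snap('wrist','w5.png')
E
```

```text
time_s: 7.0
ee_pos: [0.509, 0.0039, 0.3001]
eef_rot: [-1.231, -0.09, -0.551]
force: [0.0, -0.9, -2.0]
grip_width: 0.0479
[-0.21936961  0.01128702  1.67264278  0.30594771  1.27276186 -1.31775214]
[-25.4 -36.1  31.1] [ 42. 235. -67.]
```

View pics/w5.png

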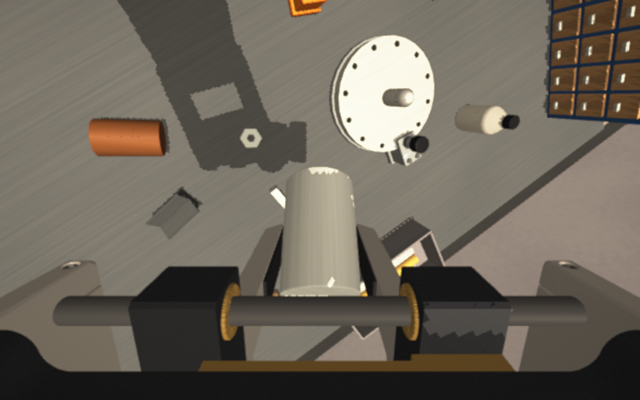

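```bash
cat > fx.py <<'E'
from h import *
from scipy.optimize import least_squares
def fixture(c,show=True):
    W=world(c); r=np.hypot(W[...,0]-.539,W[...,1]-.237)
    m=((r<.12)&(W[...,2]>.030)&(W[...,2]<.042))
    p=W[m][:,:2]; 
    # boundary by angle bins
    ang=np.arctan2(p[:,1]-.237,p[:,0]-.539); rr=np.hypot(p[:,0]-.539,p[:,1]-.237)
    B=[]
    for a in np.arange(-np.pi,np.pi,np.pi/36):
        k=(ang>=a)&(ang<a+np.pi/36)&(rr<.1)
        if k.sum()>5 and abs(a)>.35:
            i=np.argsort(rr[k])[-2]; B.append(p[k][i])
    B=np.array(B); f=least_squares(lambda q:np.hypot(B[:,0]-q[0],B[:,1]-q[1])-q[2],[.539,.237,.091],loss='soft_l1',f_scale=.002); print('plate',f.x,len(B),'z',W[m][:,2].mean())
    def cyl(c0,rad,zlo,zhi):
        k=(np.hypot(W[...,0]-c0[0],W[...,1]-c0[1])<rad+.012)&(W[...,2]>zlo)&(W[...,2]<zhi); q=W[k]
        if len(q)<10: return None
        f=least_squares(lambda s:np.hypot(q[:,0]-s[0],q[:,1]-s[1])-rad,c0,loss='soft_l1',f_scale=.002); return f.x,len(q)
    print('peg side',cyl([.539,.237],.014,.05,.080)); print('knob side',cyl([.618,.232],.014,.077,.089))
    k=(np.hypot(W[...,0]-.618,W[...,1]-.232)<.03)&(W[...,2]>.0895)&(W[...,2]<.1); q=W[k][:,:2].astype(np.float32)
    if len(q)>5: print('knob top',cv2.minEnclosingCircle(q),q.mean(0),W[k][:,2].mean())
E
python3 - <<'E'
from fx import *
for n in ['wrist','top','side']:
    print(n); c=snap(n); fixture(c)
E
```

```text
wrist
plate [0.53820907 0.23397827 0.09006008] 63 z 0.03550264275638678
peg side (array([0.53872474, 0.2347318 ]), 202)
knob side (array([0.6185509 , 0.22873543]), 81)
knob top ((0.6170639991760254, 0.22849497199058533), 0.014221343211829662) [0.61708933 0.22764847] 0.09147612012710427
top
plate [0.53951741 0.23849441 0.08696411] 63 z 0.03616128801192202
peg side None
knob side (array([0.6197219 , 0.23401351]), 11)
knob top ((0.6184582710266113, 0.23327696323394775), 0.013913610018789768) [0.6192176  0.23391338] 0.09400218669469018
side
plate [0.53816478 0.23825048 0.08848618] 58 z 0.03807288888246424
peg side (array([0.54102821, 0.23509182]), 75)
knob side (array([0.62063377, 0.22832908]), 26)
knob top ((0.620161235332489, 0.23188269138336182), 0.01697259582579136) [0.61763114 0.23237918] 0.09375280430315679
```

```bash
python3 -m jog '5 25 0 -3.2 -4.5 3.9 0.8;10 50 0 -6.4 -9 7.8 0.8;15 80 0 -9.5 -13.5 11.7 0.8;20 110 0 -12.7 -18 15.6 0.8;25 140 -10 -15.9 -22.6 19.4 0.8;30 170 -20 -19 -27.1 23.3 0.8;36 200 -40 -22.2 -31.6 27.2 0.8;42 234 -60 -25.4 -36.1 31.1 0.8;42 234 -67 -25.4 -36.1 31.1 0.8;42 234 -67 -25.4 -36.1 31.1 0.8'
python3 - <<'E'
from goal import *
from fx import fixture
o=get_obs(); R0=R.from_euler('xyz',o['eef_rot']); print(o['qpos'])
print('m now',R0.as_matrix()@m_t,'mouth',o['ee_pos']+R0.as_matrix()@(c_t+.038*m_t))
Rf,p=goal(np.radians(10),(.539,.236),.036+.16)
rv=np.degrees((R.from_matrix(Rf)*R0.inv()).as_rotvec()); print(rv.round(1),((p-o['ee_pos'])*1000).round())
c=snap('wrist','w6.png'); fixture(c)
c=snap('side','s6.png'); cv2.imwrite('pics/s6c.png',cv2.resize(c['img'][120:320,200:450,::-1],None,fx=3,fy=3))
for n,c in (('side',c),('top',snap('top','t6.png'))):
    W=world(c); k=(np.hypot(W[...,0]-.539,W[...,1]-.236)<.05)&(W[...,2]>.195)&(W[...,2]<.285); print(n,k.sum(),W[k].mean(0),np.percentile(W[k],[2,98],axis=0))
    for m in masks_of('cup_center',n): print(m['conf'],m['extent'])
E
```

```text
time_s: 8.03
ee_pos: [0.5503, 0.2357, 0.2285]
eef_rot: [-1.563, -0.779, 0.163]
force: [0.2, -0.1, -2.3]
grip_width: 0.0482
[ 0.42170116  0.05791421  1.94254976 -0.44360709  0.41421328 -0.97419855]
m now [-0.01182049  0.00340843 -0.99992433] mouth [0.5381451  0.23376665 0.19096234]
[-0.2 -0.7  0.4] [0. 2. 5.]
plate [0.5535186  0.23675411 0.0831113 ] 63 z 0.035359779863538394
peg side (array([0.53870672, 0.23439016]), 567)
knob side (array([0.61843746, 0.22827852]), 192)
knob top ((0.617829442024231, 0.22801966965198517), 0.014072583056986332) [0.61620396 0.22798142] 0.09122844011564483
side 418 [0.52919859 0.2518364  0.24159737] [[0.50520863 0.22686983 0.20133682]
 [0.55743475 0.27026483 0.2769179 ]]
0.58 [280.7, 156.4, 299.3, 189.2]
0.58 [375.0, 193.5, 402.1, 211.3]
0.51 [208.0, 220.3, 234.3, 257.7]
top 264 [0.53735243 0.23372155 0.2674402 ] [[0.51383484 0.19974646 0.22111601]
 [0.56094671 0.26759683 0.28113314]]
0.77 [278.3, 166.7, 294.4, 183.9]
0.52 [370.8, 214.0, 394.2, 232.2]
```

View pics/w6.png

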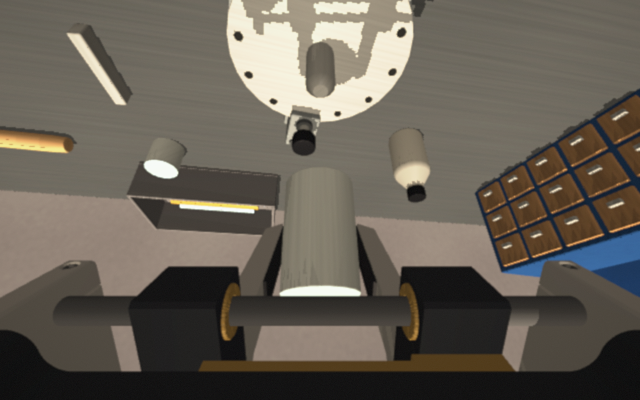

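View pics/s6c.png

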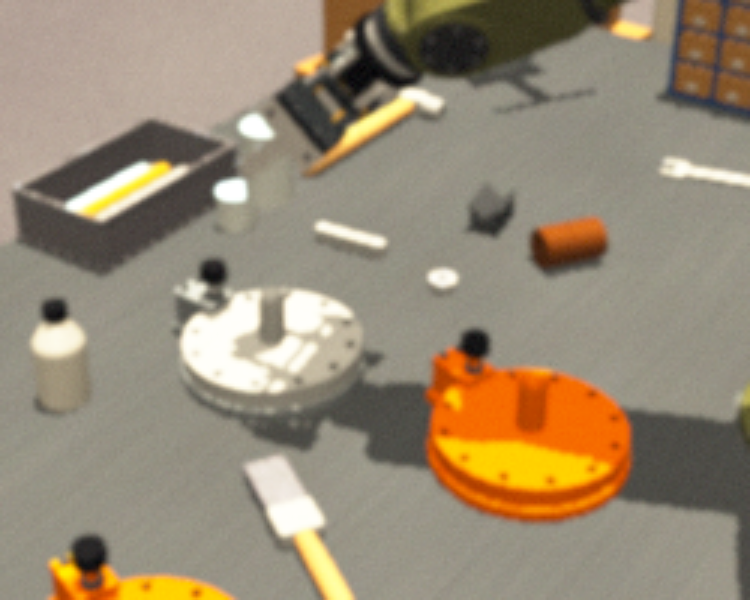

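Run:
```python
from h import *
from scipy.optimize import least_squares
for n in ['wrist','side','top']:
    c=snap(n); W=world(c)
    k=(np.hypot(W[...,0]-.539,W[...,1]-.236)<.036)&(W[...,2]>.185)&(W[...,2]<.285)
    if n=='wrist':
        v,u=np.mgrid[0:400,0:640]; k&=(u>290)&(u<352)&(v>165)&(v<285)
    q=W[k]; f=least_squares(lambda s:np.hypot(q[:,0]-s[0]-s[2]*(q[:,2]-.23),q[:,1]-s[1]-s[3]*(q[:,2]-.23))-.024,[.539,.236,0,0],loss='soft_l1',f_scale=.002)
    print(n,len(q),f.x,q[:,2].min(),q[:,2].max(),np.median(abs(f.fun)))
```

```text
wrist 6985 [0.5400383  0.23117582 0.00407546 0.00152669] 0.1985399162794035 0.2744250499447436 0.00034821097131052317
side 370 [ 0.54133767  0.2331826  -0.12398584  0.02810484] 0.2011564882621993 0.28051024713799455 0.00245248049433865
top 248 [ 0.54271104  0.23429066 -0.17963279  0.05969261] 0.2108696114498584 0.28389593365332727 0.0061644439791139136
```

```bash
python3 -m jog '0 2 -20 0 -0.7 0 0.8;0 2.5 -45 0 -0.7 0 0.8;0 2.5 -70 0 -0.7 0 0.8;0 2.5 -88 0 -0.7 0 0.8;0 2.5 -88 0 -0.7 0 0.8'
python3 - <<'E'
from goal import *
o=get_obs(); R0=R.from_euler('xyz',o['eef_rot'])
print('m now',R0.as_matrix()@m_t,'mouth',o['ee_pos']+R0.as_matrix()@(c_t+.038*m_t),o['force'])
c=snap('wrist','w7.png');c=snap('side');cv2.imwrite('pics/s7c.png',cv2.resize(c['img'][150:290,220:390,::-1],None,fx=4,fy=4,interpolation=cv2.INTER_CUBIC))
E
```

```text
time_s: 8.85
ee_pos: [0.5506, 0.2361, 0.1428]
eef_rot: [-1.565, -0.795, 0.162]
force: [0.3, -0.4, -3.0]
grip_width: 0.048
m now [ 0.00433887  0.00471116 -0.99997949] mouth [0.53905998 0.23419602 0.10514852] [ 0.30271951 -0.35997385 -3.02888494]
```

View pics/w7.png

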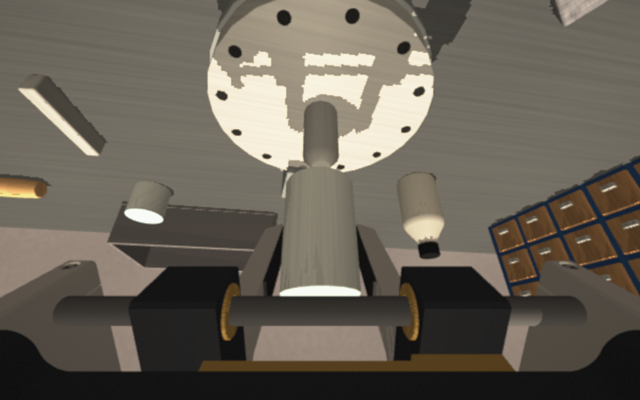

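View pics/s7c.png

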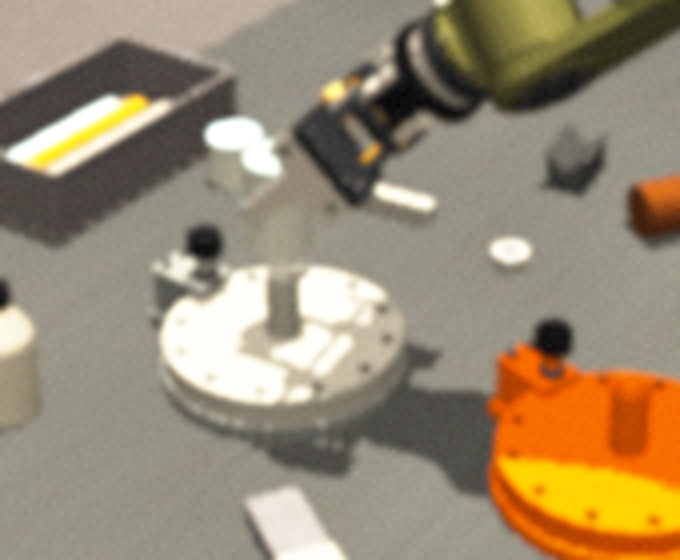

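Run:
```python
from h import *
from scipy.optimize import least_squares
for n in ['wrist']:
    c=snap(n); W=world(c); v,u=np.mgrid[0:400,0:640]
    for rad,k in ((.024,(u>290)&(u<350)&(v>175)&(v<280)&(W[...,2]>.1)),(.014,(u>296)&(u<345)&(v>95)&(v<165)&(W[...,2]>.045)&(W[...,2]<.08))):
        q=W[k]; f=least_squares(lambda s:np.hypot(q[:,0]-s[0],q[:,1]-s[1])-rad,[.539,.236],loss='soft_l1',f_scale=.001)
        print(rad,len(q),f.x,q[:,2].min(),q[:,2].max(),np.median(abs(f.fun)))
```

```text
0.024 6116 [0.53996823 0.23385666] 0.11236061248324898 0.18390153295355852 0.0003648506658295754
0.014 1167 [0.53865896 0.23427953] 0.045005627680845116 0.07999730448751183 0.0002740675068192717
```

```bash
python3 -m jog '-1 0.5 -10 0 0.4 0 0.8;-1 0.5 -25 0 0.4 0 0.8;-1 0.5 -40 0 0.4 0 0.8;-1 0.5 -52 0 0.4 0 0.8;-1 0.5 -56 0 0.4 0 0.8;-1 0.5 -56 0 0.4 0 0.8'
python3 - <<'E'
from goal import *
o=get_obs(); R0=R.from_euler('xyz',o['eef_rot'])
print('m now',R0.as_matrix()@m_t,'mouth',o['ee_pos']+R0.as_matrix()@(c_t+.038*m_t),o['force'])
c=snap('wrist','w8.png'); W=world(c)
for m in masks_of('cup_center','wrist'):
    w=W[m['mask']]; w=w[np.hypot(w[:,0]-.539,w[:,1]-.236)<.03]; print(m['conf'],m['extent'],np.percentile(w[:,2],[.3,1,50,99])) if len(w) else 0
E
```

```text
time_s: 9.5
ee_pos: [0.5567, 0.2356, 0.1067]
eef_rot: [-1.554, -0.765, 0.161]
force: [-0.6, -0.1, -3.7]
grip_width: 0.048
m now [-0.02619645  0.00752844 -0.99962847] mouth [0.54401958 0.23370593 0.06939866] [-0.61919905 -0.07598511 -3.68857231]
0.56 [279.0, 166.7, 361.1, 296.4] [0.07329336 0.07434044 0.11955444 0.1482945 ]
```

View pics/w8.png

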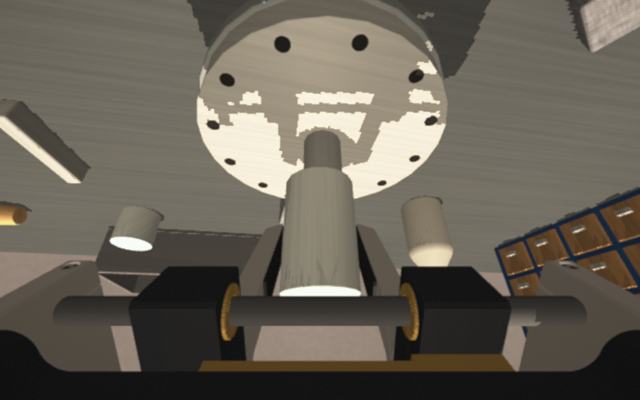

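Run:
```python
from h import *
o=get_obs(); print(o['qpos'],o['joint_vel'],o['ee_pos'],o['force'])
```

```text
[ 0.40881273  0.27191816  2.02474975 -1.03942623  0.17925913 -0.35848728] [ 2.12301319e-03 -6.40926210e-03 -3.07221067e-03 -6.41312913e-03
  4.38389063e-05  9.00234416e-03] [0.55659701 0.2356793  0.10712579] [-1.08515302 -0.20253097 -3.18951765]
```

```bash
python3 -m jog '-2 0 5 0 -0.8 0 0.8;-4 0 15 0 -1.5 0 0.8;-5 0 30 0 -1.5 0 0.8;-5 0 55 0 -1.5 0 0.8;-5 0 85 0 -1.5 0 0.8;-5 0 110 0 -1.5 0 0.8;-5 0 130 0 -1.5 0 0.8;-5 0 130 0 -1.5 0 0.8'
python3 - <<'E'
from goal import *
o=get_obs(); R0=R.from_euler('xyz',o['eef_rot']); print(o['qpos'])
print('m now',R0.as_matrix()@m_t,'mouth',o['ee_pos']+R0.as_matrix()@(c_t+.038*m_t),o['force'])
for d in (25,40,50):
    Rf,p=goal(np.radians(d),(.539,.2350),.200)
    rv=np.degrees((R.from_matrix(Rf)*R0.inv()).as_rotvec()); print(d,rv.round(1),((p-o['ee_pos'])*1000).round(1))
E
```

```text
time_s: 10.27
ee_pos: [0.5524, 0.2364, 0.2434]
eef_rot: [-1.557, -0.8, 0.164]
force: [0.6, 0.1, -0.7]
grip_width: 0.0476
[ 0.41895225  0.03871823  1.93502051 -0.42813926  0.4157817  -0.99597306]
m now [ 0.00831375  0.01118162 -0.99990292] mouth [0.5410235  0.23462508 0.20567921] [ 0.59625496  0.1379813  -0.74538843]
25 [-0.7  0.4 15.1] [-2.7  3.8 -5.8]
40 [-0.8  0.3 30.1] [-4.4  6.4 -5.8]
50 [-0.8  0.2 40.1] [-5.9  7.8 -5.8]
```

```bash
python3 -m jog '-1 1.5 -2 -0.8 0.2 6 0.8;-2 3 -4 -0.8 0.2 12 0.8;-3 4.5 -6 -0.8 0.2 18 0.8;-4 6 -6 -0.8 0.2 24 0.8;-5 7 -6 -0.8 0.2 30 0.8;-6 8 -6 -0.8 0.2 36 0.8;-6 8 -6 -0.8 0.2 40 0.8;-6 8 -6 -0.8 0.2 40 0.8;-6 8 -6 -0.8 0.2 40 0.8'
python3 - <<'E'
from goal import *
o=get_obs(); R0=R.from_euler('xyz',o['eef_rot']); print(o['qpos'])
print('m now',R0.as_matrix()@m_t,'mouth',o['ee_pos']+R0.as_matrix()@(c_t+.038*m_t),o['force'])
Rf,p=goal(np.radians(50),(.539,.2350),.200)
rv=np.degrees((R.from_matrix(Rf)*R0.inv()).as_rotvec()); print(rv.round(1),((p-o['ee_pos'])*1000).round(1))
E
```

```text
time_s: 11.02
ee_pos: [0.5429, 0.2556, 0.2454]
eef_rot: [-1.566, -0.756, 0.763]
force: [-1.3, 1.5, -2.3]
grip_width: 0.0477
[ 0.21348129  0.06112787  1.88539494  0.66412914  0.62903369 -2.55538979]
m now [-0.02696852 -0.02095593 -0.9994166 ] mouth [0.53343234 0.24644326 0.20821319] [-1.26112824  1.49750302 -2.28676363]
[ 1.3 -1.5  6.1] [  3.6 -11.4  -7.8]
```

```bash
cat > kin.py <<'E'
import numpy as np
from scipy.spatial.transform import Rotation as R
D=[([-1.26160095,.300492069,1.52156514,0,1.32069496,-.0666224247],[.20177466,-.51137651,.20488157],[-1.57195368,7e-5,-2.76577331]),
([-.495765118,.158637765,1.51234147,0,1.47039856,-.494104304],[.46445713,-.20957773,.28398668],[-1.571,0,-1.572]),
([-.71427096,.78796769,1.16137704,.48274791,1.81393506,-.9149981],[.5231,-.2437,.1249],[-1.568,.782,-1.404]),
([-.62727321,.61646996,1.35856672,.52687607,1.75021917,-.85940222],[.5108,-.1595,.1661],[-1.557,.775,-1.394]),
([-.21936961,.01128702,1.67264278,.30594771,1.27276186,-1.31775214],[.5090,.0039,.3001],[-1.231,-.09,-.551]),
([.42170116,.05791421,1.94254976,-.44360709,.41421328,-.97419855],[.5503,.2357,.2285],[-1.563,-.779,.163]),
([.40881273,.27191816,2.02474975,-1.03942623,.17925913,-.35848728],[.55659701,.2356793,.10712579],[-1.554,-.765,.161]),
([.41895225,.03871823,1.93502051,-.42813926,.4157817,-.99597306],[.5524,.2364,.2434],[-1.557,-.8,.164]),
([.21348129,.06112787,1.88539494,.66412914,.62903369,-2.55538979],[.5429,.2556,.2454],[-1.566,-.756,.763])]
Y=lambda a:R.from_euler('y',a).as_matrix(); Z=lambda a:R.from_euler('z',a).as_matrix()
def rot(q): return Z(q[0])@Y(q[1]+q[2])@Z(q[3])@Y(q[4])@Z(q[5])
def cols(q):
    z1=Z(q[0]); A=z1@Y(q[1]); B=z1@Y(q[1]+q[2])
    return np.stack([z1[:,0],z1[:,2],A[:,0],A[:,2],B[:,0],B[:,2],rot(q)[:,2]],1)
A=np.concatenate([cols(d[0]) for d in D]); b=np.concatenate([d[1] for d in D])
x,*_=np.linalg.lstsq(A,b,rcond=1e-6)
res=(A@x-b).reshape(-1,3)
Cs=[rot(d[0]).T@R.from_euler('xyz',d[2]).as_matrix() for d in D]
C=R.from_matrix(np.array(Cs)).mean().as_matrix()
def fk(q): return cols(q)@x, rot(q)@C
LO=np.array([-3.03,-.79,.23,-1.04,0,-2.55]);HI=np.array([3.03,2.21,2.52,4.18,3.07,2.55])
from scipy.optimize import least_squares
def ik(p,Rt,q0,margin=0.0):
    def f(q):
        P,Q=fk(q); return np.r_[(P-p)*10,(R.from_matrix(Rt.T@Q)).as_rotvec()*2]
    s=least_squares(f,np.clip(q0,LO+.021+margin,HI-.021-margin),bounds=(LO+.02+margin,HI-.02-margin)); return s.x,np.linalg.norm(s.fun)
if __name__=='__main__':
    print(x.round(4)); print((res*1000).round(1)); print(C.round(3)); print([np.degrees((R.from_matrix(c).inv()*R.from_matrix(C)).magnitude()).round(2) for c in Cs])
E
python3 kin.py
```

```text
[-0.0281  0.2503 -0.0343  0.5037  0.0979  0.5023  0.3204]
[[-34.4 -12.6  -3.4]
 [-17.9 -31.9   1. ]
 [ -4.  -15.3   0.9]
 [-14.   -4.9  -0.7]
 [ -8.8 -20.9  -0.6]
 [ 20.6 -40.3   0.3]
 [ 14.9 -41.8  -0. ]
 [ 21.5 -39.6   1.3]
 [  5.5 -17.8   1.2]]
[[-0. -0. -1.]
 [-1. -0.  0.]
 [-0.  1. -0.]]
[np.float64(0.04), np.float64(0.05), np.float64(0.07), np.float64(0.32), np.float64(0.05), np.float64(0.02), np.float64(0.07), np.float64(0.02), np.float64(0.06)]
```

```bash
sed -i 's/return np.stack(\[z1\[:,0\],z1\[:,2\],/return np.stack([z1[:,0],z1[:,1],z1[:,2],/' kin.py; python3 kin.py
```

```text
[ 0.0031  0.0366  0.2211 -0.0033  0.4243  0.0409  0.4476  0.2708]
[[ 0.  -0.1  0.7]
 [-0.   0.   0.3]
 [ 0.7 -0.5  2.1]
 [-0.9  0.6 -3.4]
 [-0.1  0.  -0.2]
 [ 0.   0.  -0.1]
 [ 0.1  0.   0.6]
 [ 0.  -0.  -0.1]
 [ 0.   0.  -0. ]]
[[-0. -0. -1.]
 [-1. -0.  0.]
 [-0.  1. -0.]]
[np.float64(0.04), np.float64(0.05), np.float64(0.07), np.float64(0.32), np.float64(0.05), np.float64(0.02), np.float64(0.07), np.float64(0.02), np.float64(0.06)]
```

```bash
cat > srch.py <<'E'
import sys; from goal import *; import kin
rng=np.random.default_rng(0)
o=get_obs()
for d in range(-180,180,15):
    Rf,p=goal(np.radians(d),(.539,.2350),.036)
    sols=[]
    for i in range(14):
        q0=kin.LO+.03+(kin.HI-kin.LO-.06)*rng.random(6); q0[0]=.4; q0[1:3]=[.4,1.9]
        q,e=kin.ik(p,Rf,q0)
        if e<2e-3 and not any(np.linalg.norm(q-s)<.1 for s in sols): sols.append(q)
    for q in sols:
        # climb
        qq=q; ok=0
        for h in (.03,.06,.09,.12):
            qn,e=kin.ik(p+[0,0,h],Rf,qq)
            if e>2e-3: break
            ok=h; 
            st=abs(qn-qq).max(); qq=qn
        print(d,q.round(2),ok,'top',qq.round(2))
E
python3 srch.py
```

```text
-180 [0.27 0.97 0.96 0.21 1.97 1.84] 0.12 top [0.27 0.86 0.88 0.23 2.16 1.89]
-165 [0.33 1.   0.91 0.05 2.02 1.64] 0.12 top [0.33 0.89 0.84 0.06 2.21 1.65]
-150 [ 0.39  1.    0.91 -0.1   2.01  1.43] 0.12 top [ 0.39  0.89  0.83 -0.12  2.2   1.41]
-135 [ 0.45  0.98  0.95 -0.26  1.96  1.23] 0.12 top [ 0.45  0.86  0.87 -0.28  2.15  1.17]
-120 [ 0.51  0.94  1.03 -0.39  1.86  1.05] 0.12 top [ 0.51  0.82  0.96 -0.42  2.04  0.97]
-105 [ 0.56  0.88  1.14 -0.51  1.74  0.9 ] 0.12 top [ 0.56  0.75  1.07 -0.54  1.91  0.8 ]
-90 [ 0.6   0.81  1.27 -0.62  1.58  0.77] 0.12 top [ 0.6   0.67  1.2  -0.64  1.75  0.64]
-75 [ 0.64  0.73  1.41 -0.73  1.41  0.65] 0.12 top [ 0.64  0.58  1.34 -0.72  1.57  0.51]
-60 [ 0.66  0.65  1.55 -0.85  1.22  0.55] 0.12 top [ 0.66  0.49  1.49 -0.8   1.38  0.38]
-45 [ 0.66  0.57  1.69 -0.97  1.03  0.46] 0.12 top [ 0.66  0.39  1.63 -0.87  1.17  0.25]
120 [0.07 0.72 1.43 0.7  1.45 2.43] 0.06 top [0.07 0.64 1.41 0.69 1.53 2.5 ]
135 [0.11 0.8  1.29 0.59 1.61 2.32] 0.12 top [0.11 0.66 1.22 0.6  1.78 2.43]
150 [0.15 0.87 1.16 0.47 1.76 2.18] 0.12 top [0.15 0.74 1.09 0.5  1.94 2.28]
165 [0.21 0.93 1.04 0.34 1.88 2.02] 0.12 top [0.21 0.81 0.97 0.37 2.06 2.1 ]
```

Run:
```python
from goal import *; import kin
q=get_obs()['qpos']
for h in (.2,.26):
  qq=np.array([.2135,.061,1.885,.664,.629,-2.50])
  for d in [47,40,30,20,10,0,-10,-20,-30,-40,-50,-60,-75]:
    Rf,p=goal(np.radians(d),(.539,.2350),h); qq,e=kin.ik(p,Rf,qq); print(h,d,qq.round(2),round(e,4))
```

```text
0.2 47 [ 0.21  0.07  1.87  0.62  0.64 -2.53] 0.1741
0.2 40 [ 0.21  0.05  1.92  0.68  0.55 -2.53] 0.0226
0.2 30 [ 0.27  0.03  1.95  0.44  0.42 -2.16] 0.0
0.2 20 [ 0.35  0.03  1.95 -0.    0.37 -1.57] 0.0
0.2 10 [ 0.43  0.05  1.94 -0.45  0.42 -0.98] 0.0
0.2 0 [ 0.5   0.08  1.9  -0.7   0.55 -0.58] 0.0
0.2 -10 [ 0.55  0.12  1.85 -0.82  0.7  -0.32] 0.0
0.2 -20 [ 0.6   0.18  1.79 -0.87  0.86 -0.14] 0.0
0.2 -30 [ 0.63  0.24  1.71 -0.87  1.01  0.  ] 0.0
0.2 -40 [ 0.65  0.31  1.63 -0.86  1.16  0.12] 0.0
0.2 -50 [ 0.66  0.37  1.54 -0.83  1.3   0.22] 0.0
0.2 -60 [ 0.66  0.44  1.44 -0.79  1.44  0.32] 0.0
0.2 -75 [ 0.64  0.54  1.3  -0.72  1.63  0.45] 0.0
0.26 47 [ 0.18  0.01  1.81  0.62  0.76 -2.53] 0.0689
0.26 40 [ 0.2  -0.01  1.85  0.58  0.66 -2.41] 0.0
0.26 30 [ 0.27 -0.03  1.87  0.34  0.56 -2.04] 0.0
0.26 20 [ 0.35 -0.03  1.87 -0.    0.52 -1.57] 0.0
0.26 10 [ 0.43 -0.02  1.85 -0.34  0.56 -1.1 ] 0.0
0.26 0 [ 0.5   0.01  1.82 -0.58  0.66 -0.73] 0.0
0.26 -10 [ 0.55  0.06  1.77 -0.72  0.8  -0.46] 0.0
0.26 -20 [ 0.6   0.12  1.71 -0.79  0.95 -0.27] 0.0
0.26 -30 [ 0.63  0.18  1.64 -0.82  1.1  -0.11] 0.0
0.26 -40 [ 0.65  0.25  1.55 -0.82  1.25  0.02] 0.0
0.26 -50 [ 0.66  0.32  1.46 -0.81  1.39  0.13] 0.0
0.26 -60 [ 0.66  0.39  1.37 -0.78  1.53  0.23] 0.0
0.26 -75 [ 0.64  0.5   1.22 -0.73  1.72  0.37] 0.0
```

```bash
python3 -m jog '2 -4 10 0 0 -5 0.8;3 -6 20 0 0 -11 0.8;4 -8 30 0 0 -17 0.8;4 -10 30 0 0 -23 0.8;4 -10 30 0 0 -29 0.8;4 -12 30 0 0 -35 0.8;4 -12 30 0 0 -41 0.8;4 -14 30 0 0 -47 0.8;4 -16 30 0 0 -53 0.8;4 -16 30 0 0 -59 0.8'
cat > st.py <<'E'
import sys
from goal import *
d=float(sys.argv[1]); h=float(sys.argv[2])
o=get_obs(); R0=R.from_euler('xyz',o['eef_rot']); print(o['time_s'],o['qpos'].round(2))
print('m now',(R0.as_matrix()@m_t).round(3),'mouth',(o['ee_pos']+R0.as_matrix()@(c_t+.038*m_t)).round(4),o['force'].round(1))
Rf,p=goal(np.radians(d),(.539,.2350),h)
rv=np.degrees((R.from_matrix(Rf)*R0.inv()).as_rotvec()); print(rv.round(1),((p-o['ee_pos'])*1000).round(1))
E
python3 st.py -75 .2
```

```text
time_s: 11.85
ee_pos: [0.5463, 0.2393, 0.2746]
eef_rot: [-1.569, -0.744, -0.011]
force: [-0.1, -0.5, -1.7]
grip_width: 0.048
11.85 [ 0.5   0.04  1.83 -0.56  0.67 -0.72]
m now [-0.046  0.002 -0.999] mouth [0.5326 0.2393 0.2376] [-0.1 -0.5 -1.7]
[ -1.8  -2.2 -74.4] [ -4.1 -15.7 -37. ]
```

```bash
python3 -m jog '0 -2 -5 -0.2 -0.2 -7 0.8;0 -3 -10 -0.4 -0.5 -14 0.8;-1 -5 -15 -0.5 -0.7 -21 0.8;-1 -6 -20 -0.7 -0.8 -28 0.8;-2 -8 -25 -0.9 -1 -35 0.8;-2 -10 -30 -1 -1.2 -42 0.8;-3 -12 -35 -1.2 -1.4 -49 0.8;-3 -13 -37 -1.4 -1.6 -56 0.8;-4 -15 -37 -1.6 -1.9 -63 0.8;-4 -16 -37 -1.7 -2 -69 0.8'
python3 st.py -75 .2
```

```text
time_s: 12.68
ee_pos: [0.5419, 0.2235, 0.2369]
eef_rot: [-1.574, -0.789, -1.217]
force: [0.7, -0.0, -1.8]
grip_width: 0.048
12.6833 [ 0.64  0.51  1.35 -0.75  1.57  0.4 ]
m now [-0.002  0.    -1.   ] mouth [0.5376 0.2346 0.1993] [ 0.7 -0.  -1.8]
[-0.  -0.1 -5.1] [0.3 0.  0.7]
```

```bash
python3 -m jog '1 0.5 -20 0 0 0 0.8;1 0.5 -40 0 0 0 0.8;1 0.5 -60 0 0 0 0.8;1 0.5 -80 0 0 0 0.8;1 0.5 -94 0 0 0 0.8;1 0.5 -94 0 0 0 0.8;1 0.5 -94 0 0 0 0.8'
python3 st.py -70 .1
python3 - <<'E'
from h import *
from scipy.optimize import least_squares
for n in ['wrist']:
    c=snap(n,'w9.png'); W=world(c); v,u=np.mgrid[0:400,0:640]
    for rad,k in ((.024,(u>290)&(u<350)&(v>175)&(v<280)&(W[...,2]>.1)),(.014,(u>290)&(u<355)&(v>85)&(v<165)&(W[...,2]>.045)&(W[...,2]<.08))):
        q=W[k]; q=q[np.hypot(q[:,0]-.539,q[:,1]-.236)<.04]; f=least_squares(lambda s:np.hypot(q[:,0]-s[0],q[:,1]-s[1])-rad,[.539,.236],loss='soft_l1',f_scale=.001)
        print(rad,len(q),f.x,q[:,2].min(),q[:,2].max(),np.median(abs(f.fun)))
E
```

```text
time_s: 13.27
ee_pos: [0.5429, 0.2239, 0.1429]
eef_rot: [-1.574, -0.79, -1.217]
force: [-0.7, 0.4, -1.6]
grip_width: 0.0478
13.2667 [ 0.64  0.61  1.43 -0.75  1.44  0.53]
m now [-0.002 -0.001 -1.   ] mouth [0.5386 0.235  0.1053] [-0.7  0.4 -1.6]
[ 0.  -0.1 -0.1] [ 0.3 -0.1 -5.3]
0.024 6109 [0.5382734 0.2336044] 0.10813745093820733 0.17998501059012198 0.0003538078856817721
0.014 1163 [0.53860501 0.23390365] 0.04501574281758916 0.07998117839543517 0.00026321906190679596
```

View pics/w9.png

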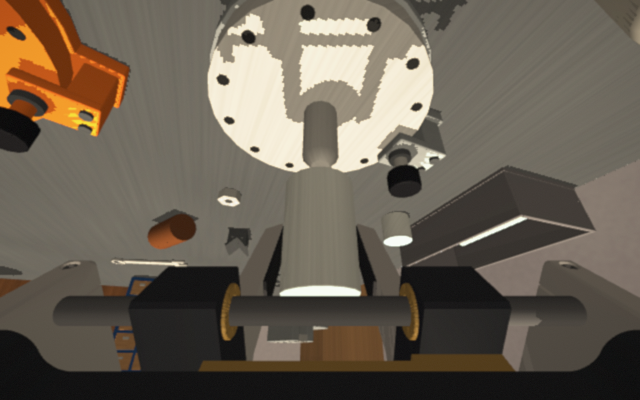

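```bash
python3 -m jog '0 0 -10 0 0 0 0.8;0 0 -20 0 0 0 0.8;0 0 -30 0 0 0 0.8;0 0 -40 0 0 0 0.8;0 0 -50 0 0 0 0.8;0 0 -57 0 0 0 0.8;0 0 -60 0 0 0 0.8;0 0 -60 0 0 0 0.8;0 0 -60 0 0 0 0.8'
python3 -m jog '0 0 -2 0 0 0 0.8;0 0 -3 0 0 0 0.8;0 0 -3 0 0 0 0.8'
python3 st.py -70 .036
```

```text
time_s: 14.07
ee_pos: [0.5433, 0.2242, 0.084]
eef_rot: [-1.572, -0.789, -1.219]
force: [1.3, 1.1, -1.9]
grip_width: 0.0479
time_s: 14.32
ee_pos: [0.5434, 0.2243, 0.081]
eef_rot: [-1.571, -0.789, -1.219]
force: [0.2, -0.1, -2.4]
grip_width: 0.0481
14.3167 [ 0.64  0.69  1.45 -0.77  1.36  0.6 ]
m now [-0.001  0.001 -1.   ] mouth [0.5391 0.2354 0.0434] [ 0.2 -0.1 -2.4]
[-0.  -0.  -0.1] [-0.2 -0.4 -7.4]
```

```bash
python3 -m jog '0 0 -2 0 0 0 0.8;0 0 -3 0 0 0 0.8;0 0 -3 0 0 0 0.8'
python3 -m jog '0 0 -1.5 0 0 0 0.8;0 0 -2 0 0 0 0.8;0 0 -2 0 0 0 0.8'
```

```text
time_s: 14.57
ee_pos: [0.5433, 0.2242, 0.0778]
eef_rot: [-1.572, -0.789, -1.219]
force: [0.6, -0.3, -2.7]
grip_width: 0.048
time_s: 14.82
ee_pos: [0.5432, 0.2242, 0.0756]
eef_rot: [-1.572, -0.789, -1.218]
force: [0.4, -0.2, -2.2]
grip_width: 0.048
```

```bash
python3 -m jog '0 0 -1.5 0 0 0 0.8;0 0 -1.5 0 0 0 0.8;0 0 -1.5 0 0 0 0.8'
python3 -m jog '0 0 -1 0 0 0 0.8;0 0 -1 0 0 0 0.8;0 0 -1 0 0 0 0.8'
python3 st.py -70 .036
python3 - <<'E'
from h import *
c=snap('wrist','w10.png')
E
```

```text
time_s: 15.07
ee_pos: [0.5432, 0.2241, 0.074]
eef_rot: [-1.572, -0.789, -1.218]
force: [0.2, -0.6, -1.5]
grip_width: 0.0479
time_s: 15.32
ee_pos: [0.5432, 0.2241, 0.073]
eef_rot: [-1.572, -0.789, -1.218]
force: [0.6, 0.8, -1.5]
grip_width: 0.0479
15.3167 [ 0.64  0.7   1.45 -0.77  1.35  0.61]
m now [-0.001  0.    -1.   ] mouth [0.5389 0.2353 0.0354] [ 0.6  0.8 -1.5]
[-0.  -0.1 -0.1] [ 0.  -0.3  0.7]
```

View pics/w10.png

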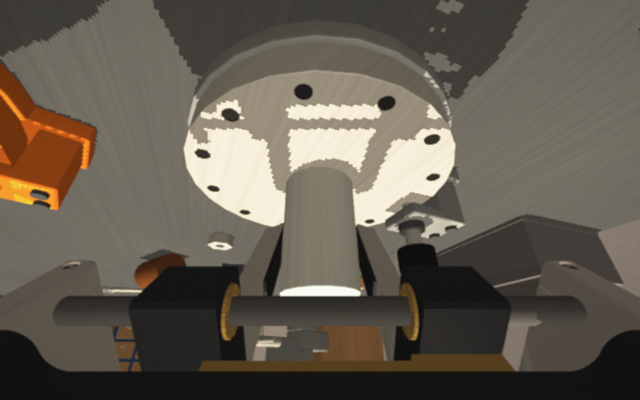

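```bash
python3 -m jog '0 0 -1 0 0 0 0.8;0 0 -1.5 0 0 0 0.8;0 0 -1.5 0 0 0 0.8'
python3 -m jog '0 0 -1 0 0 0 0.8;0 0 -1.5 0 0 0 0.8;0 0 -1.5 0 0 0 0.8'
```

```text
time_s: 15.62
ee_pos: [0.5431, 0.2241, 0.0714]
eef_rot: [-1.572, -0.789, -1.218]
force: [-0.2, -0.4, -2.1]
grip_width: 0.0481
time_s: 15.87
ee_pos: [0.5432, 0.2242, 0.0707]
eef_rot: [-1.572, -0.79, -1.219]
force: [-3.0, 0.4, 5.8]
grip_width: 0.0476
```

```bash
python3 -m jog '0 0 0 0 0 0 0.46;0 0 0 0 0 0 0.42;0 0 0 0 0 0 0.38;0 0 0 0 0 0 0.34;0 0 0 0 0 0 0.32;0 0 0 0 0 0 0.32;0 0 0 0 0 0 0.32'
python3 - <<'E'
from h import *
o=get_obs();t=R=None
from scipy.spatial.transform import Rotation as R
print(R.from_euler('xyz',o['eef_rot']).as_matrix()[:,1])
c=snap('wrist','w11.png')
E
```

```text
time_s: 16.45
ee_pos: [0.5432, 0.2241, 0.0707]
eef_rot: [-1.572, -0.79, -1.219]
force: [0.2, 0.3, 0.4]
grip_width: 0.0643
[ 0.24404515 -0.66721616 -0.70375035]
```

View pics/w11.png

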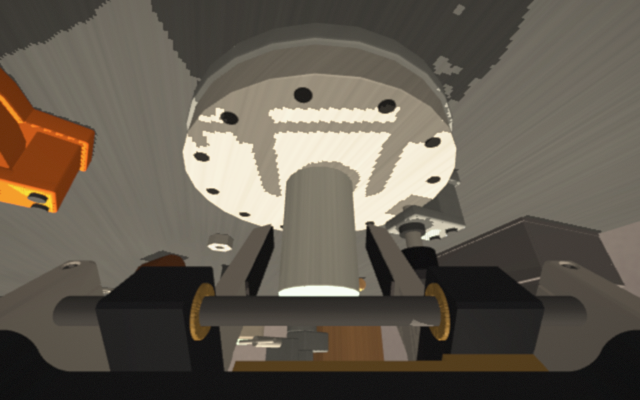

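```bash
python3 -m jog '-2 7 7 0 0 0 0.32;-7 20 21 0 0 0 0.32;-12 33 35 0 0 0 0.32;-17 47 49 0 0 0 0.32;-22 60 63 0 0 0 0.32;-29 80 85 0 0 0 0.32;-34 93 105 0 0 0 0.32;-34 93 130 0 0 0 0.32;-34 93 130 0 0 0 0.32'
python3 - <<'E'
from fx import *
from kin import *
o=get_obs(); print(o['qpos'].round(3),o['ee_pos'],o['eef_rot'])
c=snap('wrist','w12.png');c2=snap('side');cv2.imwrite('pics/s12c.png',cv2.resize(c2['img'][150:290,220:390,::-1],None,fx=4,fy=4,interpolation=cv2.INTER_CUBIC))
for n,c in (('wrist',c),('top',snap('top')),('side',c2)):
    W=world(c); k=(np.hypot(W[...,0]-.539,W[...,1]-.235)<.03)&(W[...,2]>.045)&(W[...,2]<.104); q=W[k]
    f=least_squares(lambda s:np.hypot(q[:,0]-s[0]-s[2]*(q[:,2]-.075),q[:,1]-s[1]-s[3]*(q[:,2]-.075))-.024,[.539,.236,0,0],loss='soft_l1',f_scale=.001); print(n,'cup',f.x,len(q))
    k=(np.hypot(W[...,0]-.539,W[...,1]-.235)<.022)&(W[...,2]>.104); print('top z',np.median(W[k],0) if k.any() else None)
    fixture(c)
E
```

```text
time_s: 17.25
ee_pos: [0.5096, 0.3192, 0.2059]
eef_rot: [-1.562, -0.787, -1.224]
force: [-0.3, 0.4, 0.1]
grip_width: 0.0642
[ 0.79   0.627  1.236 -0.702  1.652  0.518] [0.50955259 0.31921079 0.20594383] [-1.56242317 -0.78735858 -1.2240089 ]
wrist cup [ 0.53837895  0.2339174  -0.00120174 -0.00162269] 1539
top z [0.53863914 0.23649276 0.11108685]
plate [0.5380053  0.23549786 0.08990157] 55 z 0.03504324408407465
peg side (array([0.53457999, 0.24452379]), 745)
knob side (array([0.61855197, 0.22807763]), 171)
knob top ((0.618384599685669, 0.22892677783966064), 0.013774317689239979) [0.6172843  0.23019278] 0.09093435940094272
top cup [ 0.53940111  0.23895668  0.00240921 -0.00239849] 24
top z [0.53948889 0.23667211 0.11222291]
plate [0.53946065 0.23827317 0.0872912 ] 63 z 0.03637522393125408
peg side None
knob side None
knob top ((0.6185770630836487, 0.23150640726089478), 0.01373506709933281) [0.61819863 0.23160167] 0.09356508976089745
side cup [0.540382   0.23485574 0.00478525 0.0092957 ] 263
top z [0.53548819 0.23566663 0.11403524]
plate [0.53761832 0.23848935 0.08830511] 55 z 0.03796287749540975
peg side (array([0.5225755, 0.2589922]), 127)
knob side (array([0.62048559, 0.22874156]), 27)
knob top ((0.6189529299736023, 0.23350344598293304), 0.01565202698111534) [0.61785156 0.2326719 ] 0.0938905428768979
```

View pics/w12.png

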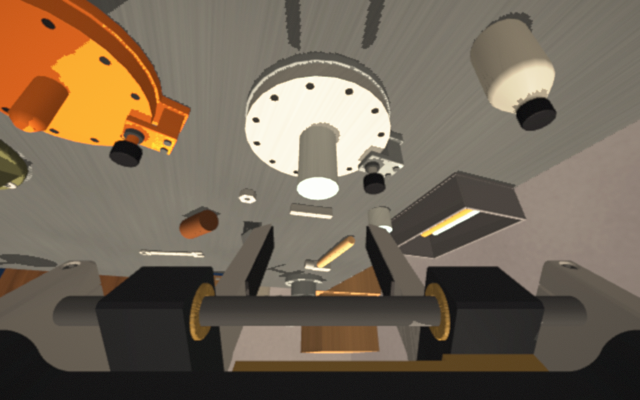

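View pics/s12c.png

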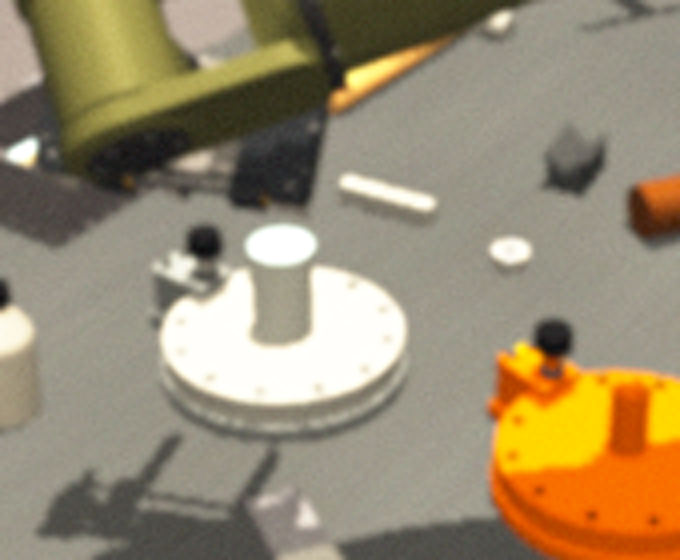

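```bash
cat > kn.py <<'E'
import kin
from h import *
from scipy.spatial.transform import Rotation as R
o=get_obs(); R0=R.from_euler('xyz',o['eef_rot']); yaw=np.radians(-3.5)
x=np.array([np.cos(yaw),np.sin(yaw),0]); y=np.array([0,0,-1.]); Rf=R.from_matrix(np.stack([x,y,np.cross(x,y)],1))
print(np.degrees((Rf*R0.inv()).as_rotvec()).round(1),o['qpos'].round(2))
for z in (.2,.066):
    T=np.array([.6185,.230,z]); print(((T-o['ee_pos'])*1000).round(1), kin.ik(T,Rf.as_matrix(),[.35,.5,1.5,0,1.1,-1.1]))
E
python3 kn.py
```

```text
[28.6 38.3 62.7] [ 0.79  0.63  1.24 -0.7   1.65  0.52]
[109.5 -87.2  -0.5] (array([ 3.00594493e-01,  5.54909237e-01,  1.17798017e+00, -1.69408652e-04,
        1.40910902e+00, -1.20862409e+00]), np.float64(2.8357428859361235e-09))
[ 109.5  -87.2 -134.5] (array([ 3.00594493e-01,  6.75005394e-01,  1.30987565e+00, -1.82601911e-04,
        1.15711739e+00, -1.20857796e+00]), np.float64(7.162727933993193e-15))
```

```bash
python3 -m jog '5 -3 20 2.5 3.4 5.5 0.32;15 -8 40 5 6.8 11 0.32;25 -15 50 7.5 10.2 16.5 0.32;35 -25 50 10 13.6 22 0.32;50 -35 50 12.5 17 27.5 0.32;65 -45 50 15 20.4 33 0.32;80 -60 50 17.5 23.8 38.5 0.32;95 -75 50 20 27.2 44 0.32;109 -87 50 22.5 30.6 49.5 0.32;109 -87 50 25 34 55 0.32'
python3 kn.py
```

```text
time_s: 18.23
ee_pos: [0.6194, 0.2275, 0.2495]
eef_rot: [-1.624, -0.081, -0.189]
force: [-0.2, 0.0, -0.6]
grip_width: 0.064
[3.6 4.2 7.4] [ 0.33  0.5   1.14 -0.09  1.45 -1.04]
[ -0.9   2.5 -49.5] (array([ 3.00594493e-01,  5.54909237e-01,  1.17798017e+00, -1.69408652e-04,
        1.40910902e+00, -1.20862409e+00]), np.float64(2.8357428859361235e-09))
[  -0.9    2.5 -183.5] (array([ 3.00594493e-01,  6.75005394e-01,  1.30987565e+00, -1.82601911e-04,
        1.15711739e+00, -1.20857796e+00]), np.float64(7.162727933993193e-15))
```

```bash
python3 -m jog '-1 2.5 -20 2 2.3 4 0.32;-1 2.5 -50 3.6 4.2 7.4 0.32;-1 2.5 -80 3.6 4.2 7.4 0.32;-1 2.5 -90 3.6 4.2 7.4 0.32;-1 2.5 -90 3.6 4.2 7.4 0.32'
python3 kn.py
python3 - <<'E'
from fx import *
c=snap('wrist','w13.png'); fixture(c)
W=world(c)
for m in masks_of('plunger_knob','wrist'):
    w=W[m['mask']]; print(m['conf'],m['extent'],np.nanmedian(w,0))
c2=snap('top'); print('top'); fixture(c2); c2=snap('side');cv2.imwrite('pics/s13c.png',cv2.resize(c2['img'][150:290,220:390,::-1],None,fx=4,fy=4,interpolation=cv2.INTER_CUBIC))
E
```

```text
time_s: 18.65
ee_pos: [0.6171, 0.2294, 0.1559]
eef_rot: [-1.574, 0.005, -0.063]
force: [0.7, -0.1, 0.2]
grip_width: 0.0638
[ 0.1 -0.3  0.1] [ 0.3   0.59  1.23 -0.    1.33 -1.21]
[ 1.4  0.6 44.1] (array([ 3.00594493e-01,  5.54909237e-01,  1.17798017e+00, -1.69408652e-04,
        1.40910902e+00, -1.20862409e+00]), np.float64(2.8357428859361235e-09))
[  1.4   0.6 -89.9] (array([ 3.00594493e-01,  6.75005394e-01,  1.30987565e+00, -1.82601911e-04,
        1.15711739e+00, -1.20857796e+00]), np.float64(7.162727933993193e-15))
plate [0.53837392 0.23430039 0.09020341] 63 z 0.03517140053695395
peg side None
knob side (array([0.61852359, 0.22819617]), 85)
knob top ((0.6180314421653748, 0.22822049260139465), 0.01369622815400362) [0.61760914 0.22827151] 0.09115687382346567
0.75 [303.4, 190.8, 332.9, 227.8] [0.61614936 0.22812648 0.09087884]
top
plate [0.54067846 0.24179175 0.08376327] 8 z 0.03626348180708261
peg side None
knob side None
knob top ((0.6086938381195068, 0.2328205704689026), 0.0074202208779752254) [0.6082429 0.2329462] 0.09330415855718995
```

View pics/w13.png

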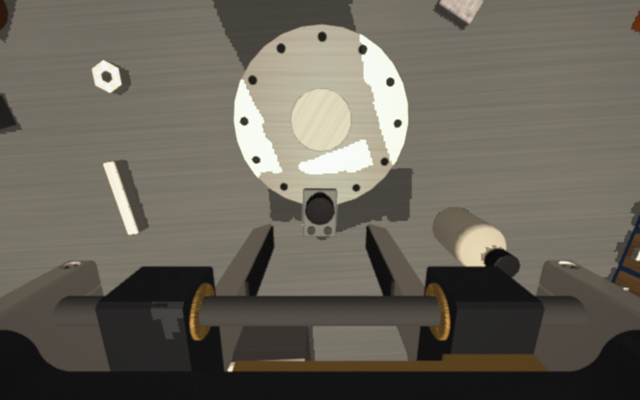

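View pics/s13c.png

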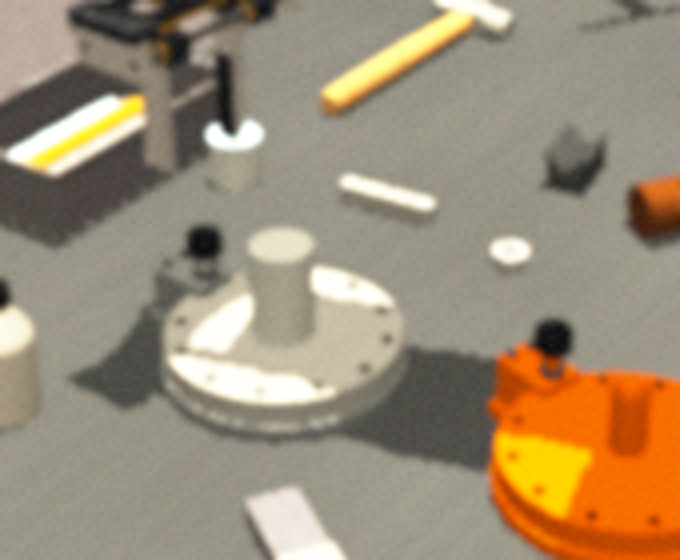

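```bash
python3 -m jog '1 0 -20 0 -0.3 0 0.32;1.4 0 -45 0 -0.3 0 0.32;1.4 0 -65 0 -0.3 0 0.32;1.4 0 -80 0 -0.3 0 0.32;1.4 0 -89 0 -0.3 0 0.32;1.4 0 -89 0 -0.3 0 0.32;1.4 0 -89 0 -0.3 0 0.32'
python3 - <<'E'
from h import *
c=snap('wrist','w14.png')
E
```

```text
time_s: 19.43
ee_pos: [0.6208, 0.2308, 0.0739]
eef_rot: [-1.569, -0.01, -0.061]
force: [0.4, 0.0, -0.7]
grip_width: 0.064
```

View pics/w14.png

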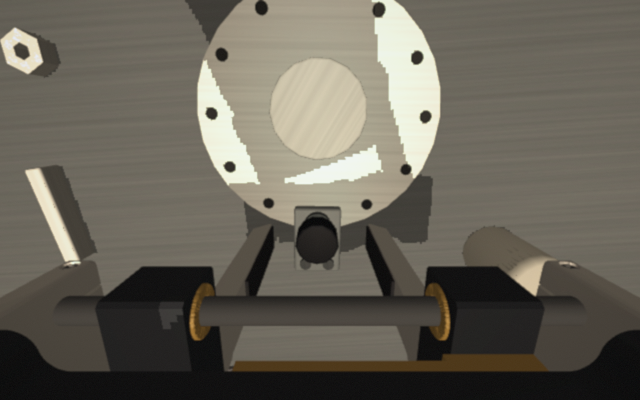

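```bash
python3 -m jog '-2 -1.5 -7 0 0.5 0 0.32;-2 -1.5 -7 0 0.5 0 0.32;-2 -1.5 -7 0 0.5 0 0.32'; python3 kn.py
```

```text
time_s: 19.73
ee_pos: [0.6191, 0.2292, 0.0676]
eef_rot: [-1.57, -0.002, -0.061]
force: [-0.3, 0.4, -0.4]
grip_width: 0.0637
[-0.1  0.1  0. ] [ 0.3   0.67  1.31  0.    1.16 -1.21]
[ -0.6   0.8 132.4] (array([ 3.00594493e-01,  5.54909237e-01,  1.17798017e+00, -1.69408652e-04,
        1.40910902e+00, -1.20862409e+00]), np.float64(2.8357428859361235e-09))
[-0.6  0.8 -1.6] (array([ 3.00594493e-01,  6.75005394e-01,  1.30987565e+00, -1.82601911e-04,
        1.15711739e+00, -1.20857796e+00]), np.float64(7.162727933993193e-15))
```

```bash
python3 -m jog '0 0 -2 0 0 0 0.4;0 0 -2 0 0 0 0.5;0 0 -2 0 0 0 0.6;0 0 -2 0 0 0 0.7;0 0 -2 0 0 0 0.8;0 0 -2 0 0 0 0.9;0 0 -2 0 0 0 0.9;0 0 -2 0 0 0 0.9;0 0 -2 0 0 0 0.9' 55
```

```text
time_s: 20.48
ee_pos: [0.6191, 0.2291, 0.0657]
eef_rot: [-1.57, -0.002, -0.062]
force: [-0.9, -2.1, 0.5]
grip_width: 0.0266
```

```bash
python3 -m jog '0 0 2 0 0 0 0.9;0 0 4 0 0 0 0.9;0 0 6 0 0 0 0.9;0 0 8 0 0 0 0.9;0 0 8 0 0 0 0.9' 58
python3 - <<'E'
from fx import *
print(get_obs()['force'],get_obs()['grip_width'])
c=snap('wrist','w15.png'); W=world(c); k=(np.hypot(W[...,0]-.6185,W[...,1]-.229)<.010)&(W[...,2]>.08)&(W[...,2]<.12); print(np.median(W[k],0),k.sum())
E
```

```text
time_s: 20.9
ee_pos: [0.6191, 0.2291, 0.0737]
eef_rot: [-1.57, -0.002, -0.061]
force: [4.4, 1.1, -9.9]
grip_width: 0.0273
[ 4.40579897  1.14043679 -9.89622305] 0.027345201949121222
[0.61832032 0.22898156 0.09917889] 782
```

View pics/w15.png

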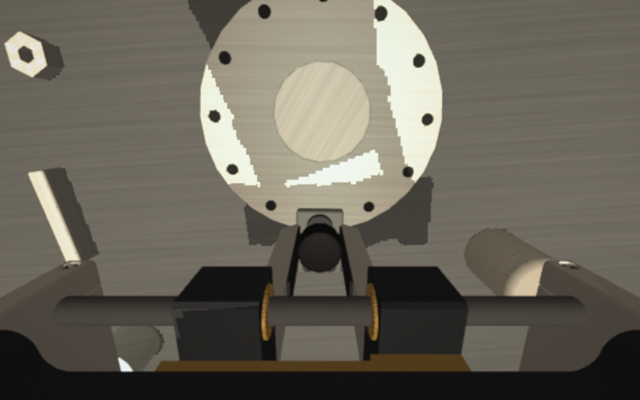

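```bash
python3 -m jog '0 0 2 0 0 0 0.9;0 0 4 0 0 0 0.9;0 0 6 0 0 0 0.9;0 0 7 0 0 0 0.9;0 0 7.5 0 0 0 0.9;0 0 7.5 0 0 0 0.9;0 0 7.5 0 0 0 0.9' 60
python3 - <<'E'
from fx import *
print(get_obs()['force'],get_obs()['grip_width'])
c=snap('wrist','w16.png'); W=world(c); k=(np.hypot(W[...,0]-.6185,W[...,1]-.229)<.010)&(W[...,2]>.08)&(W[...,2]<.12); print(np.median(W[k],0),k.sum())
E
```

```text
time_s: 21.53
ee_pos: [0.6191, 0.2291, 0.0805]
eef_rot: [-1.57, -0.001, -0.062]
force: [6.6, 1.3, -11.7]
grip_width: 0.0266
[  6.56579783   1.27899118 -11.72930944] 0.026609545797020535
[0.61834619 0.22902109 0.10599246] 782
```

```bash
python3 -m jog '0 0 0.6 0 0 0 0.9;0 0 1.2 0 0 0 0.9;0 0 1.4 0 0 0 0.9;0 0 1.4 0 0 0 0.9;0 0 1.4 0 0 0 0.9;0 0 1.4 0 0 0 0.9' 60
python3 - <<'E'
from fx import *
c=snap('wrist','w17.png'); W=world(c); k=(np.hypot(W[...,0]-.6185,W[...,1]-.229)<.010)&(W[...,2]>.08)&(W[...,2]<.12); print(np.median(W[k],0),k.sum())
k=(np.hypot(W[...,0]-.539,W[...,1]-.235)<.022)&(W[...,2]>.1); print('cup top',W[k].mean(0),W[k][:,2].std())
q=W[k][:,:2].astype(np.float32); print(cv2.minEnclosingCircle(q))
for n in ('side',):
  c2=snap(n);cv2.imwrite('pics/s17c.png',cv2.resize(c2['img'][120:300,200:400,::-1],None,fx=3,fy=3,interpolation=cv2.INTER_CUBIC))
o=get_obs(); print(o['force'],o['grip_width'],o['joint_vel'].round(3))
E
```

```text
time_s: 22.08
ee_pos: [0.6191, 0.2291, 0.0813]
eef_rot: [-1.57, -0.001, -0.062]
force: [7.5, 0.8, -11.8]
grip_width: 0.0269
[0.61835089 0.2290609  0.10678999] 782
cup top [0.5383428  0.23502739 0.11118836] 0.0006566785341670687
((0.5389922857284546, 0.2350241243839264), 0.0220415648072958)
[  6.58657613   0.9031827  -11.87435683] 0.026794960617975788 [-0.001  0.001 -0.001 -0.001  0.001 -0.   ]
```

View pics/w17.png

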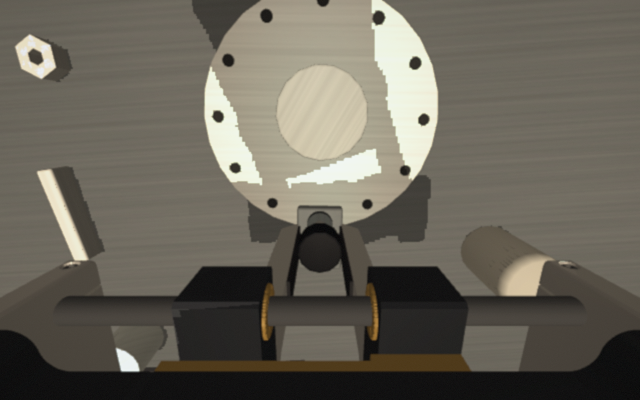

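View pics/s17c.png

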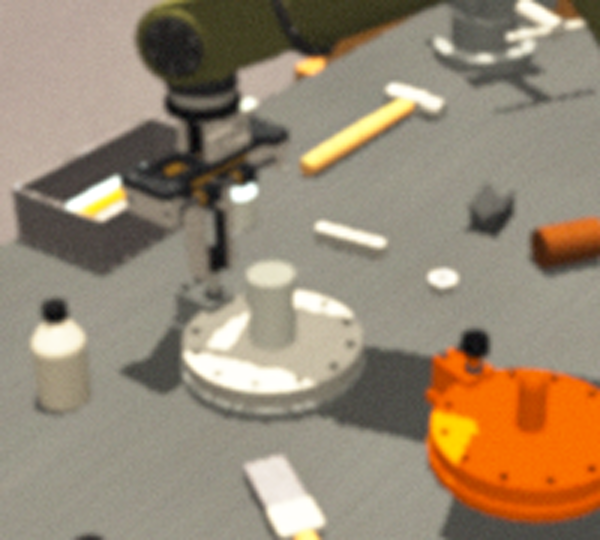

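```bash
python3 -m jog '0 0 0.6 0 0 0 0.9;0 0 1.2 0 0 0 0.9;0 0 1.2 0 0 0 0.9;0 0 1.2 0 0 0 0.9;0 0 1.2 0 0 0 0.9;0 0 1.2 0 0 0 0.9' 60
python3 - <<'E'
from fx import *
c=snap('wrist'); W=world(c); k=(np.hypot(W[...,0]-.6185,W[...,1]-.229)<.010)&(W[...,2]>.08)&(W[...,2]<.12); print(np.median(W[k],0),k.sum())
o=get_obs(); print(o['time_s'],o['force'],o['ee_pos'])
E
```

```text
time_s: 22.68
ee_pos: [0.6191, 0.2291, 0.0818]
eef_rot: [-1.57, -0.001, -0.062]
force: [8.4, 1.6, -13.1]
grip_width: 0.0273
[0.61825793 0.22900891 0.10726163] 773
22.7333 [  7.53190946   1.70110671 -12.56431551] [0.61904539 0.22908038 0.08177459]
```

Lift is now 16.1 mm by both the tool and the camera, and the pull is at the full spring force. I'm handing in.

Run:
```python
from station import hand_in
print(hand_in())
```

```text
the job is handed in; nothing more can be done
None
```

The cup is mouth down on the white fixture's peg and let go, and I handed in at 22.7 s with the index pin held fully up. No verdict was reported, so this rests on my own measurements.

**What I did:**
- I gripped the cup in the V-block with the tool tilted 45°.
- I turned it mouth down and lowered it until the wrist force showed the rim on the plate. Then I opened the fingers and backed away.
- With the tool pointing down, I gripped the knob at the full 60 N and pulled it straight up.

**Last checks:**
- **Cup:** its axis is within about 1 mm of the peg. Its closed end is at 111–112 mm, where 112 mm means fully home. It is upright, and the fingers are clear of it.
- **Knob:** it rose about 16.1 mm by both the tool position and the wrist camera, so the grip did not slip. The downward force was 12.6–13.1 N, which matches the spring at its stop.
- **Bystanders:** I did not touch any of them on purpose, and they look in place in the last pictures. I did not re-measure their positions.

**What went wrong or disagreed:**
- **First descent:** the fourth joint reached its range limit with the cup partly over the peg, so I lifted it off again.
- **Turned tool:** the sixth joint then read −2.555 against its −2.55 limit, about 0.005 rad over, for a moment. If that limit is strict, it could count against the run. I then came in from the other side, with no further trouble at the joint limits.
- **Small mismatches:** the gripper read 27 mm on the 28 mm knob. There was also a sideways force of 7–8 N at the end. The cameras differed by 2–5 mm in y. None of these affected the result that I could see.

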